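Put the projection lenses away for the machine that runs next

TASK

Close down the lens bench: tomorrow's show starts on the other machine, so tip the rocker switch over from the machine it points to now to the other one, and stand every lens upright on a cork pad of its own on the lens rest, with its focusing knob facing straight at the brass mark on the side of that other machine. Press a dust cap on every lens until it is fully home and level, and lay any cap left over in the grey enamel box. Leave the crank, the oil can and the cement jar where they are.

Things in the scene. Friction and masses are not known exactly. Their poses are not given: they have to be found in the camera images.
- lens1: brass projection lens, 500 g, upright on its flange, 110 mm tall: flange d 62, 6 thick; plain barrel d 52 up to 91 mm (grip it above the knob); bevelled front collar d 48 above. Focusing knob d 20 sticks out of the side 34 mm up, to 48 mm from the axis; pinion box under it reaches 47 mm up. Origin: centre of underside; z up, x towards the knob. 2 or 3 of the 3 lenses are there, others absent
- lens1_knob (a point): centre of the outer end of the focusing knob of lens1, 48 mm from the lens axis, 34 mm above the bottom
- lens2: brass projection lens, 500 g, upright on its flange, 110 mm tall: flange d 62, 6 thick; plain barrel d 52 up to 91 mm (grip it above the knob); bevelled front collar d 48 above. Focusing knob d 20 sticks out of the side 34 mm up, to 48 mm from the axis; pinion box under it reaches 47 mm up. Origin: centre of underside; z up, x towards the knob. 2 or 3 of the 3 lenses are there, others absent
- lens2_knob (a point): centre of the outer end of the focusing knob of lens2, 48 mm from the lens axis, 34 mm above the bottom
- lens3: brass projection lens, 500 g, upright on its flange, 110 mm tall: flange d 62, 6 thick; plain barrel d 52 up to 91 mm (grip it above the knob); bevelled front collar d 48 above. Focusing knob d 20 sticks out of the side 34 mm up, to 48 mm from the axis; pinion box under it reaches 47 mm up. Origin: centre of underside; z up, x towards the knob. 2 or 3 of the 3 lenses are there, others absent
- lens3_knob (a point): centre of the outer end of the focusing knob of lens3, 48 mm from the lens axis, 34 mm above the bottom
- cap1: brass dust cap for any lens, 90 g, a cup lying mouth down: outside d 57 mm, 22 tall; inside d 51, 19 deep. Slips loosely over a lens front, then sprung dimples hold it perched 4 to 7 mm high, often canted; pressed on top with 5 to 12 N it snaps home: its origin is then 91 mm above the lens's origin, its top 113. Origin: centre of the mouth rim (underside); z up
- cap2: brass dust cap for any lens, 90 g, a cup lying mouth down: outside d 57 mm, 22 tall; inside d 51, 19 deep. Slips loosely over a lens front, then sprung dimples hold it perched 4 to 7 mm high, often canted; pressed on top with 5 to 12 N it snaps home: its origin is then 91 mm above the lens's origin, its top 113. Origin: centre of the mouth rim (underside); z up
- cap3: brass dust cap for any lens, 90 g, a cup lying mouth down: outside d 57 mm, 22 tall; inside d 51, 19 deep. Slips loosely over a lens front, then sprung dimples hold it perched 4 to 7 mm high, often canted; pressed on top with 5 to 12 N it snaps home: its origin is then 91 mm above the lens's origin, its top 113. Origin: centre of the mouth rim (underside); z up
- rest: lens rest, fixed: dark board 300 x 136 mm, 14 thick, three cork pads (d 66, 3 high) in a row 100 mm apart along x; beside each pad two brass marks (bar and stud, on the line through the pad centre): on its +y side for the left machine, on its -y side for the right machine. Origin: centre of underside; x away from the robot, y left, turned by up to 10 degrees
- pad1 (a point): centre of the top of cork pad 1 (nearest the robot), 17 mm above the ledge
- pad2 (a point): centre of the top of cork pad 2 (the middle one), 17 mm above the ledge
- pad3 (a point): centre of the top of cork pad 3 (farthest from the robot), 17 mm above the ledge
- rocker (a joint): tilt (rad) of the brass change-over rocker: +0.28 points to the left machine (+y end down), -0.28 to the right machine (-y end down). Bar 30 x 90 x 10 mm, long way across (y), pivot 40 mm above the ledge, on a fixed slate panel 110 x 140, 22 high, left or right on the ledge. Over-centre spring: snaps over when about 4.5 N presses the raised end down, then stays
- rocker_left (a point): middle of the top face near the left (+y) end of the rocker, 36 mm from the pivot; about 35 mm above the ledge when that end is down, 55 mm when up
- rocker_right (a point): the same near the right (-y) end of the rocker
- carbon_box: grey enamel carbon box, fixed, open and empty, outside 110 (x) x 130 (y) mm, 55 mm high, walls and floor 4 mm, on the left or the right of the ledge. Origin: centre of the underside
- crank: copper rewind crank lying on the ledge, 110 mm arm with a wooden grip: not needed
- oil_can: copper oil can with a thin spout, 64 mm diameter: not needed
- cement_jar: amber glass cement jar with a dark lid, 48 mm diameter, 75 mm tall: not needed
Mind the look-alikes: they are no part of the job. Leave any pink look-alike of the carbon_box alone.

How it is judged:
By the outcome, as a careful person would: the job done as asked, in the order asked, and still so for the second after the job is handed in, with the robot touching nothing.
Of lens1, lens2, lens3 only 2 to 3 are there at a start; the rules pass over those that are not, and their reading is None.
At some moment in a run one of cap1, cap2, cap3 may be knocked a few centimetres aside while the robot is not near it.
It also fails if it takes over 210 s, if anything falls off the work surface, if the arm or the gripper's body presses on something with over 40 N, if the wrist force passes 120 N, or if a joint passes its speed limit or range.

ROBOT

A 7-joint arm with a two-finger parallel gripper is mounted at the origin on the work surface. World frame = base frame: x ahead of the robot, y to its left, z up, the work surface at z = 0. Lengths are in m, angles in rad, forces in N, time in s.
With the tool pointing down it reaches from about 0.425 to 0.925 m from the base axis. Payload 6.8 kg.
Tool frame: the origin (TCP) lies midway between the tips of the shut fingers; the grasp point (between the pads) lies 19 mm behind it (bot.hold_point_z is the distance from the TCP to the grasp point, in m); z points along the fingers, y is the line along which they close (so a half turn about z gives the same grasp; the last joint's range is limited). The gripper opens to 85 mm and grips with 20 to 120 N. Pads are 22 mm wide; open, the fingers measure 114 mm over their backs; the gripper's body (76 mm by 85 mm) begins 54 mm behind the grasp point. The pads swing forward as they close: fully open they stand 13 mm farther back than shut.
Start: joints at [1.04, 0.477, 0.022, 1.555, -0.011, 1.109, -0.083], TCP at [0.277, -0.616, 0.231] pointing down, gripper open.
Joint ranges: [-2.96, 2.96], [-0.34, 2.1], [-1.41, 1.46], [0.24, 2.44], [-1.37, 4.51], [0.17, 1.92], [-2.96, 2.96]. Speed limits (rad/s): [2.39, 2.39, 3.14, 3.14, 3.14, 3.14, 3.14].

INTERFACE

Orientations are given as a unit quaternion [w, x, y, z].
In Python, from station import bot gives the robot as it stands. The module is installed in compiled form; this text tells all that it offers.
- The arm moves only by the tool step_arm, never from a script. Its argument "increments" is a list that holds one entry, the list of rows, each a list of 7 numbers: the opening, from -1 (shut) to 1 (fully open), then the shift along the tool's x, y, z in mm, then the turn, a rotation vector about the tool's x, y, z in degrees. In form: [[[grip, x, y, z, ax, ay, az], ...]]. A call has 1 to 10 rows; each row is the pose to reach, as a shift and turn from the pose commanded when the call began, along the tool's axes at that moment; what a row does not reach only later rows make up. A row lasts 1/12 s, in which the tool goes at most 41.7 mm and 7.16 degrees, less where a joint would pass 70% of its speed; a pose out of reach is approached as far as the arm can. A call with a gripper value outside its range is refused whole. The fingers move at their own pace and stop on an object; "force" is the grip in N (left out, the last holds). Time passes only in rows, so rows that repeat a pose let the fingers close. It gives the time, the measured TCP pose, the force, the opening and the grip force at its end, in the units of the state.
- bot.get_obs(): the state, without advancing time (a new reading comes with each control period).
- bot.read_camera(name): name is "scene" or "top"; returns a dict with "image" (384x512x3 uint8, red, green, blue), "camera_matrix" (3x3 intrinsics, pixels), "dist" ([k1, k2, p1, p2, k3] as OpenCV has them; the pictures are not rectified), "R" (3x3) and "t" (3): a world point X has camera coordinates R X + t. Camera axes: x right, y down, z forward; pixel columns grow to the right and rows downward; lengths in m; the calibration is good to about 2 mm. A picture is of the moment at which its call begins. There is no depth.
- bot.hand_in(): hands the job in; it is judged then, once.
The state is a dict: "t": time; "q": joint angles; "joint_vel": joint speeds; "joint_torque": joint torques, N m; "eef_pos": TCP position; "tool_rot": TCP orientation; "contact_force": force on the tool from outside, world axes, zero at the start; "torque": the same for the moment, N m; "gripper_width": opening from 0.0 (shut) to 1.0 (fully open); "grasp_force": force on a finger pad.
Only numpy, scipy, OpenCV 4.12 (cv2) and the standard library are available. Lean on these libraries where they do the work, as an engineer would, in place of code of your own. Each camera call takes 0.05 s, during which the arm holds its last target. There are 200 camera calls.

## Working session

There is one attempt and no reset: what is moved stays moved. The work goes in short steps, Python scripts to look and compute and a tool call to move; the robot and the scene stay as the last step left them, time stands still between calls to the robot, and variables do not carry over. Pictures are saved under pics/ and viewed, at most 14 in all, crops included, and the job is handed in when it is done.

Besides the shell and the picture viewer there is one more tool, called after "Request:" as a command line: name --argument value ..., lists and objects as JSON in quotes. step_arm: Moves the arm, as the interface text tells. Its arguments: {"type":"object","properties":{"increments":{"type":"array"},"force":{"type":"number"}},"required":["increments"]}

```bash
mkdir -p pics; cat > h.py <<'E'
import numpy as np, cv2
from station import bot
def cam(n,save=None):
    c=bot.read_camera(n)
    if save: cv2.imwrite('pics/'+save+'.png',c['image'][:,:,::-1])
    return c
def ray(c,uv):
    p=cv2.undistortPoints(np.array([[uv]],float),np.array(c['camera_matrix']),np.array(c['dist']))[0,0]
    R=np.array(c['R']);t=np.array(c['t'])
    return -R.T@t, R.T@np.array([p[0],p[1],1])
def onz(c,uv,z):
    o,d=ray(c,uv); return o+d*(z-o[2])/d[2]
def proj(c,X):
    r,_=cv2.Rodrigues(np.array(c['R']))
    return cv2.projectPoints(np.array(X,float).reshape(-1,1,3),r,np.array(c['t']),np.array(c['camera_matrix']),np.array(c['dist']))[0][:,0]
E
python3 - <<'E'
from h import *
for n in('top','scene'):
    c=cam(n,n+'0'); print(n,c['camera_matrix'],c['R'],c['t'])
    im=cv2.resize(c['image'][:,:,::-1],(800,600),interpolation=cv2.INTER_CUBIC); cv2.imwrite(f'pics/{n}0b.png',im)
    np.save(n+'0.npy',c,allow_pickle=True)
print(bot.get_obs())
E
```

```text
top [[489.00305806   0.         262.47613928]
 [  0.         489.00305806 186.47036126]
 [  0.           0.           1.        ]] [[ 6.69097638e-04 -9.99955005e-01 -9.46255820e-03]
 [-9.83590242e-01  1.04910530e-03 -1.80413792e-01]
 [ 1.80415601e-01  9.42799435e-03 -9.83545283e-01]] [-0.07854575  0.5755664   1.32872959]
scene [[461.14657881   0.         255.98717389]
 [  0.         461.14657881 196.15568809]
 [  0.           0.           1.        ]] [[-0.55111114  0.83435349 -0.01143574]
 [ 0.65792169  0.42606242 -0.62097493]
 [-0.51324026 -0.34975002 -0.783747  ]] [ 0.38617055 -0.29666193  1.84624325]
{'t': 0.1, 'q': array([ 1.03991547,  0.47774073,  0.02236374,  1.55630531, -0.01148345,
        1.10933774, -0.08309403]), 'joint_vel': array([ 5.75384684e-04, -1.52546399e-03,  2.77266871e-05, -2.78428878e-03,
       -2.26293985e-03, -5.51270439e-04, -1.77605787e-03]), 'joint_torque': array([ 4.47864688e-03, -5.97767937e+01,  1.61365170e+00, -2.81959319e+01,
        1.27724322e-02,  4.95799308e-03, -6.66225048e-06]), 'eef_pos': array([ 0.27671138, -0.6151022 ,  0.23042771]), 'tool_rot': array([-7.94388932e-04,  9.77738195e-01,  2.09826906e-01, -2.45036336e-04]), 'contact_force': array([0.01289044, 0.52933703, 0.17226417]), 'torque': array([-0.02985713,  0.00263248,  0.02353088]), 'grasp_force': 0.0, 'gripper_width': 1.0002678191801897}
```

View pics/top0b.png

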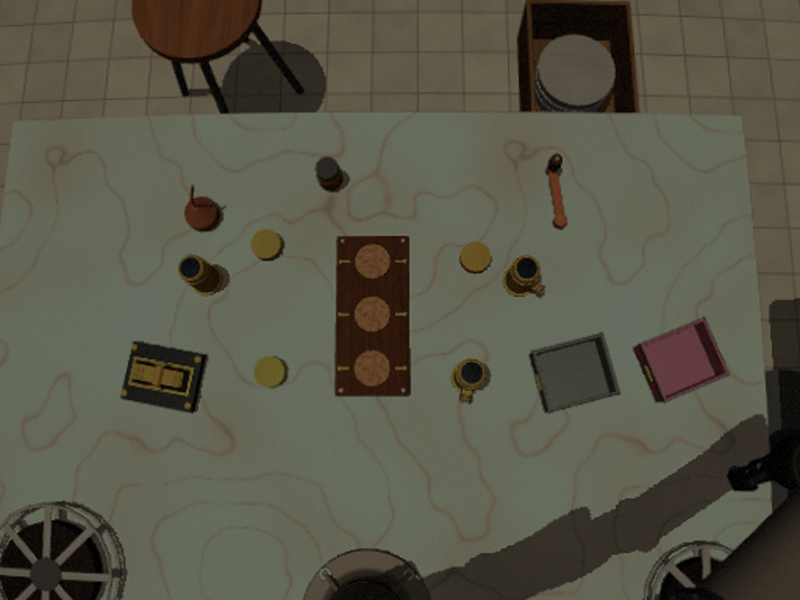

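View pics/scene0b.png

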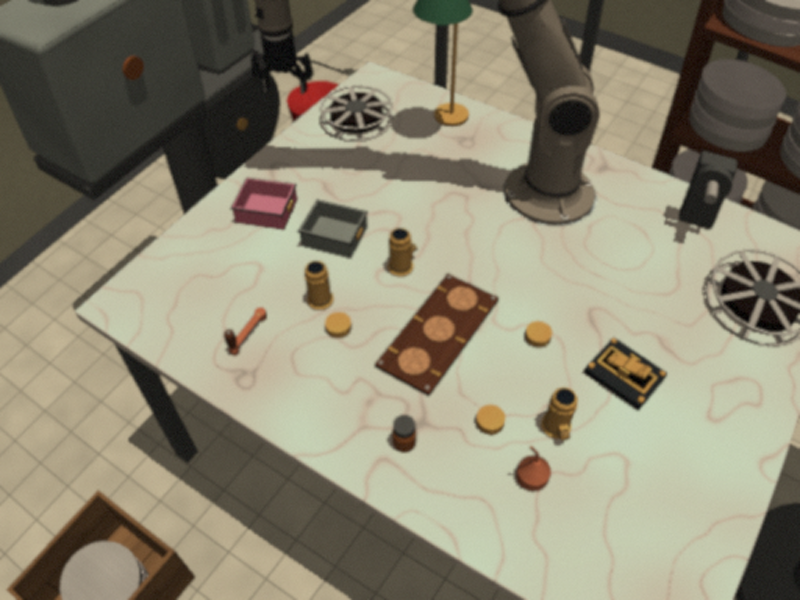

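The top view shows three lenses at (195,270), (522,272) and (470,377), and three caps at (267,245), (475,257) and (270,372). The rest is at (372,315), the rocker at (163,377) and the grey box at (573,373). Next I'll zoom in.

```bash
python3 - <<'E'
from h import *
g=lambda im:np.clip(255*(im/255.)**0.55,0,255).astype(np.uint8)
t=cv2.imread('pics/top0.png');s=cv2.imread('pics/scene0.png')
def crop(im,x0,y0,w,h,k): return cv2.resize(g(im[y0:y0+h,x0:x0+w]),(w*k,h*k),interpolation=cv2.INTER_CUBIC)
# 8x crops 50x48 -> 400x... grid 
a=[crop(t,75,210,66,50,4),crop(s,370,210,66,50,4),crop(t,105,155,66,50,4),
   crop(t,315,155,66,50,4),crop(t,270,220,66,50,4),crop(s,325,240,66,50,4),
   crop(s,180,160,66,50,4),crop(s,225,138,66,50,4),crop(t,205,150,66,50,4)]
im=np.vstack([np.hstack(a[i:i+3]) for i in(0,3,6)]); cv2.imwrite('pics/crops.png',im); print(im.shape)
E
```

```text
(600, 792, 3)
```

View pics/crops.png

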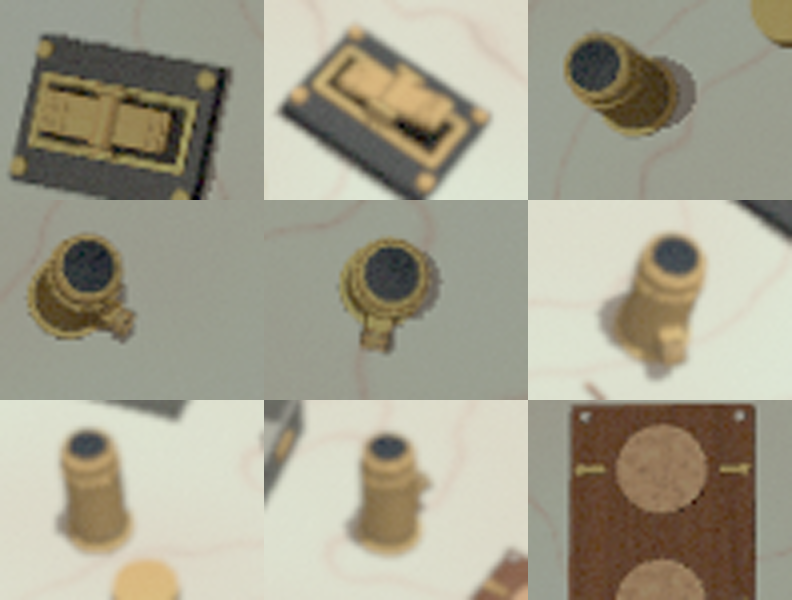

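The top-left crop and the scene crop suggest the rocker's +y end is raised, with a dark shadow under it, so it points right at the moment. I'll check that numerically and measure everything else.

```bash
cat > seg.py <<'E'
from h import *
T=np.load('top0.npy',allow_pickle=True).item();S=np.load('scene0.npy',allow_pickle=True).item()
def blobs(c,lo,hi,box,amin=15):
    im=cv2.cvtColor(c['image'],cv2.COLOR_RGB2HSV); m=cv2.inRange(im,np.array(lo),np.array(hi))
    k=np.zeros_like(m);x,y,w,h=box;k[y:y+h,x:x+w]=m[y:y+h,x:x+w]
    n,l,s,ce=cv2.connectedComponentsWithStats(k)
    return [(ce[i].round(2).tolist(),s[i,:5].tolist()) for i in range(1,n) if s[i,4]>=amin]
E
python3 - <<'E'
from seg import *
def hsv(c,p): 
    return cv2.cvtColor(c['image'],cv2.COLOR_RGB2HSV)[p[1],p[0]].tolist()
k=.64
for n,p in dict(cap=(171,157),glass=(301,239),barrel=(132,178),cork=(238,167),board=(225,185),table=(280,180),knob=(299,252),rock=(95,240),stud=(86,222)).items(): print('T',n,hsv(T,p))
for n,p in dict(cap=(216,207),glass=(202,171),barrel=(203,185),cork=(295,190),table=(250,270),knob=(361,276)).items(): print('S',n,hsv(S,p))
o=-np.array(T['R']).T@T['t'];print(o, -np.array(S['R']).T@S['t'])
# corks by top blob
for n,p in dict(p1=(372,368),p2=(372,314),p3=(372,261)).items(): print(n,onz(T,np.array(p)*k,.017).round(3))
for n,p in dict(box=(573,373),rock=(163,377)).items(): print(n,onz(T,np.array(p)*k,.03).round(3))
E
```

```text
T cap [22, 163, 100]
T glass [125, 70, 22]
T barrel [16, 206, 26]
T cork [13, 154, 96]
T board [9, 178, 43]
T table [32, 40, 102]
T knob [24, 158, 95]
T rock [22, 157, 101]
T stud [22, 165, 99]
S cap [18, 160, 190]
S glass [93, 73, 35]
S barrel [18, 167, 90]
S cork [14, 140, 173]
S table [29, 35, 187]
S knob [17, 144, 138]
[ 0.3264505  -0.0916733   1.40996259] [1.35556958 0.44991737 1.26718413]
p1 [ 0.44  -0.009  0.017]
p2 [ 0.54  -0.008  0.017]
p3 [ 0.64  -0.007  0.017]
box [ 0.429 -0.374  0.03 ]
rock [0.42  0.375 0.03 ]
```

```bash
python3 - <<'E'
from seg import *
print('glassT',*blobs(T,(85,0,0),(140,255,70),(100,140,260,125),25),sep='\n')
print('glassS',*blobs(S,(75,0,0),(140,255,75),(170,135,220,150),15),sep='\n')
print('corkT',*blobs(T,(9,90,70),(17,200,255),(212,148,52,105),60),sep='\n')
print('corkS',*blobs(S,(9,90,110),(16,200,255),(235,170,90,90),60),sep='\n')
print('capT',*blobs(T,(18,100,60),(28,255,255),(150,140,175,115),60),sep='\n')
print('capS',*blobs(S,(13,100,100),(26,255,255),(195,190,170,100),60),sep='\n')
print('studT',*blobs(T,(15,90,55),(30,255,255),(70,210,66,60),3),sep='\n')
print('markT',*blobs(T,(15,90,55),(30,255,255),(212,148,52,105),3),sep='\n')
E
```

```text
glassT
([121.23, 170.73], [116, 166, 12, 11, 78])
([336.79, 171.11], [331, 166, 12, 12, 94])
([301.44, 237.83], [296, 232, 12, 12, 106])
glassS
([255.65, 149.35], [253, 148, 7, 4, 23])
([201.36, 170.68], [198, 169, 8, 5, 28])
([385.36, 242.45], [381, 240, 9, 7, 22])
([361.42, 253.64], [357, 250, 10, 8, 53])
corkT
([237.93, 166.72], [227, 156, 23, 22, 389])
([237.83, 200.53], [227, 190, 23, 22, 398])
([237.58, 235.19], [227, 224, 23, 23, 408])
corkS
([295.48, 190.48], [286, 183, 20, 16, 253])
([280.47, 209.85], [271, 202, 20, 17, 274])
([264.68, 230.48], [254, 222, 22, 18, 307])
capT
([169.78, 155.65], [161, 147, 19, 19, 279])
([303.84, 163.74], [294, 154, 20, 20, 297])
([172.09, 237.45], [163, 228, 19, 20, 312])
([298.62, 241.71], [289, 229, 23, 26, 213])
capS
([295.54, 193.32], [286, 190, 20, 9, 142])
([216.05, 207.11], [208, 200, 17, 16, 208])
([280.53, 210.08], [271, 202, 20, 17, 259])
([344.57, 212.87], [337, 206, 16, 16, 197])
([264.62, 230.81], [255, 222, 21, 18, 279])
([358.52, 259.96], [352, 249, 13, 18, 92])
([313.7, 267.44], [305, 259, 18, 19, 254])
([361.03, 274.64], [357,
[... 870 characters left out ...]
97.08], [233, 196, 5, 4, 13])
([229.0, 200.5], [228, 199, 3, 4, 6])
([245.5, 199.5], [245, 199, 2, 2, 4])
([256.59, 200.47], [253, 199, 8, 4, 17])
([219.16, 200.84], [216, 200, 8, 3, 19])
([244.2, 205.4], [242, 204, 5, 5, 10])
([238.33, 210.33], [238, 210, 2, 2, 3])
([241.0, 224.67], [240, 224, 3, 2, 3])
([244.0, 227.0], [243, 227, 3, 1, 3])
([241.83, 230.17], [241, 229, 3, 4, 6])
([247.6, 230.4], [247, 229, 2, 4, 5])
([235.0, 231.67], [233, 230, 5, 4, 12])
([246.0, 234.0], [245, 233, 3, 3, 5])
([218.8, 235.16], [215, 234, 9, 4, 25])
([228.83, 235.5], [228, 234, 3, 4, 6])
([256.21, 235.16], [253, 234, 8, 3, 19])
([244.73, 240.36], [243, 238, 4, 6, 11])
([236.45, 245.0], [234, 244, 6, 3, 11])
```

```bash
cat >> seg.py <<'E'
def tri(a,b):
    (o1,d1),(o2,d2)=ray(T,a),ray(S,b)
    st=np.linalg.lstsq(np.c_[d1,-d2],o2-o1,rcond=None)[0]; p,q=o1+d1*st[0],o2+d2*st[1]
    return (p+q)/2,np.linalg.norm(p-q)
def knob(c,ax,z,expect,r0=.036,r1=.056,smin=100,win=35):
    h=cv2.cvtColor(c['image'],cv2.COLOR_RGB2HSV)
    v,u=np.nonzero((h[:,:,1]>smin)&(h[:,:,0]<35))
    m=np.linalg.norm(np.c_[u,v]-proj(c,[[ax[0],ax[1],z]])[0],axis=1)<40
    P=np.array([onz(c,(a,b),z)[:2]-ax[:2] for a,b in zip(u[m],v[m])])
    r=np.linalg.norm(P,axis=1);a=np.degrees(np.arctan2(P[:,1],P[:,0]))
    k=(r>r0)&(r<r1)&(abs((a-expect+180)%360-180)<win)
    M=P[k].mean(0); return np.degrees(np.arctan2(M[1],M[0])).round(1),k.sum(),(np.linalg.norm(M)).round(4)
E
python3 - <<'E'
from seg import *
L=dict(A=((121.23,170.73),(361.42,253.64)),B=((336.79,171.11),(201.36,170.68)),C=((301.44,237.83),(255.65,149.35)))
for n,(a,b) in L.items(): print(n,tri(a,b),'T@.108',onz(T,a,.108).round(4),'S',onz(S,b,.108).round(4))
kp=dict(A=(S,(360.5,276)),B=(T,(345,185)),C=(T,(298,255)))
for n,(c,p) in kp.items():
    ax=(onz(T,L[n][0],.108)+onz(S,L[n][1],.108))/2
    d=onz(c,p,.034)[:2]-ax[:2]; e=np.degrees(np.arctan2(d[1],d[0]))
    print(n,'expect',e,np.linalg.norm(d),[knob(c,ax,z,e) for z in(.03,.034,.04)])
C=[((169.78,155.65),(313.7,267.44)),((303.84,163.74),(216.05,207.11)),((172.09,237.45),(344.57,212.87))]
for a,b in C: print('cap',tri(a,b),onz(T,a,.016).round(4),onz(S,b,.016).round(4))
for a,b in zip([(237.93,166.72),(237.83,200.53),(237.58,235.19)],[(264.68,230.48),(280.47,209.85),(295.48,190.48)]): print('pad',tri(a,b),onz(T,a,.017).round(4),onz(S,b,.017).round(4))
for a,b in[((219.72,166.72),(256.53,166.65)),((219.16,200.84),(256.59,200.47)),((218.8,235.16),(256.21,235.16))]:
    d=onz(T,a,.015)-onz(T,b,.015);print('mark yaw',np.degrees(np.arctan2(d[1],d[0])))
st=[onz(T,p,.023) for p in[(85.5,221.67),(126,229.5),(79.2,250.9),(119.5,259)]]
print('studs',np.round(st,4),'ctr',np.mean(st,0))
d=st[0]-st[1]+st[2]-st[3];print('yaw y axis',np.degrees(np.arctan2(d[1],d[0])))
ctr=np.mean(st,0)[:2];e=d[:2]/np.linalg.norm(d[:2])
for s in(1,-1):
    for n,c,in(('T',T),('S',S)):
        pts=[]
        for k in(.045,-.045):
            pts.append([*(ctr+e*k*np.cos(.28)),.045-k*s*np.sin(.28)])
        print('tilt',.28*s,n,proj(c,pts).round(1).tolist())
E
```

```text
A (array([0.60930012, 0.31135877, 0.10962479]), np.float64(0.0013364781891388356)) T@.108 [0.6099 0.3112 0.108 ] S [0.6079 0.3117 0.108 ]
B (array([ 0.60689779, -0.28115   ,  0.11047552]), np.float64(0.0008566937503092092)) T@.108 [ 0.6077 -0.2819  0.108 ] S [ 0.6052 -0.2823  0.108 ]
C (array([ 0.42574222, -0.18220491,  0.11111964]), np.float64(0.0011682928022854766)) T@.108 [ 0.4263 -0.1829  0.108 ] S [ 0.423  -0.1834  0.108 ]
A expect 44.21802501457494 0.03412522434594814 [(np.float64(33.3), np.int64(35), np.float64(0.0405)), (np.float64(32.3), np.int64(43), np.float64(0.0415)), (np.float64(30.8), np.int64(53), np.float64(0.0431))]
B expect -125.33756020927665 0.040665488356549595 [(np.float64(-124.5), np.int64(28), np.float64(0.0415)), (np.float64(-125.8), np.int64(28), np.float64(0.0414)), (np.float64(-128.2), np.int64(29), np.float64(0.0411))]
C expect 172.7462212790818 0.04107030680791696 [(np.float64(170.2), np.int64(27), np.float64(0.0413)), (np.float64(169.8), np.int64(28), np.float64(0.0413)), (np.float64(169.4), np.int64(28), np.float64(0.0416))]
cap (array([0.67461034, 0.
[... 526 characters left out ...]
[ 0.54074707, -0.00678631,  0.01601519]), np.float64(0.0009640546000777225)) [ 0.5408 -0.0073  0.017 ] [ 0.5412 -0.006   0.017 ]
pad (array([ 0.44062364, -0.00687342,  0.01639151]), np.float64(0.0012096361275864284)) [ 0.4409 -0.0074  0.017 ] [ 0.4408 -0.0061  0.017 ]
mark yaw 89.99500718018486
mark yaw 90.55057366873001
mark yaw 90.07429694774602
studs [[0.4772 0.4369 0.023 ]
 [0.4553 0.3146 0.023 ]
 [0.3921 0.4512 0.023 ]
 [0.3706 0.3301 0.023 ]] ctr [0.42380796 0.38317979 0.023     ]
yaw y axis 79.88450080979389
tilt 0.28 T [[87.1, 237.2], [112.9, 242.2]]
tilt 0.28 S [[412.6, 242.3], [392.1, 222.9]]
tilt -0.28 T [[84.0, 236.5], [115.6, 242.8]]
tilt -0.28 S [[414.6, 238.1], [390.5, 227.3]]
```

```bash
python3 - <<'E'
from seg import *
ax=np.array([.6085,.3115]);s=S['image'][240:290,340:385,::-1]
im=cv2.resize(np.clip(255*(s/255.)**.6,0,255).astype(np.uint8),None,fx=11,fy=11,interpolation=cv2.INTER_NEAREST)
for a,col in((25,(255,0,0)),(35,(0,255,0)),(45,(0,0,255)),(55,(255,255,0))):
    p=proj(S,[[ax[0]+r*np.cos(np.radians(a)),ax[1]+r*np.sin(np.radians(a)),.034] for r in(.03,.048)])
    q=((p-[340,240]+.5)*11).astype(int); print(a,p.round(1).tolist()); cv2.line(im,q[0].tolist(),q[1].tolist(),col,1)
cv2.imwrite('pics/A.png',im)
E
```

```text
25 [[356.9, 274.8], [356.8, 280.1]]
35 [[358.6, 274.9], [359.5, 280.2]]
45 [[360.3, 274.7], [362.2, 279.8]]
55 [[361.8, 274.2], [364.7, 279.1]]
```

View pics/A.png

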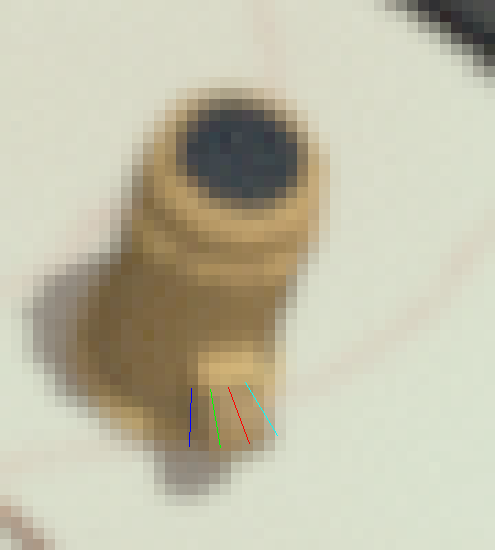

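The rocker points right now, since the observed bar ends match tilt −0.28. So I press its +y end, and the knobs must face rest +y. Lens A's knob sits around crop pixel (237,415), which puts its direction at about 45°. Rocker first.

```bash
cat > plan.py <<'E'
import sys; from h import *
from scipy.spatial.transform import Rotation as Ro
# usage: plan.py x,y,z,psi ...   (mm, deg; tool x yaw) -> chained tool-frame deltas
def rot(psi): return Ro.from_euler('z',psi,degrees=True)*Ro.from_euler('x',180,degrees=True)
o=bot.get_obs(); q=o['tool_rot']; R=Ro.from_quat([q[1],q[2],q[3],q[0]]); p=np.array(o['eef_pos'])*1000
x=R.as_matrix()[:,0]; print('t',round(o['t'],2),'pos',p.round(1),'psi',np.degrees(np.arctan2(x[1],x[0])).round(2),'tilt',np.degrees(np.arccos(-R.as_matrix()[2,2])).round(2),'w',round(o['gripper_width'],3),'F',np.round(o['contact_force'],1),'g',round(o['grasp_force'],1),'q7',o['q'][6].round(2))
for a in sys.argv[1:]:
    v=[float(k) for k in a.split(',')]; Rt=rot(v[3]); d=R.inv().apply(np.array(v[:3])-p); r=(R.inv()*Rt).as_rotvec(degrees=True)
    print(a,'->',d.round(1).tolist(),r.round(1).tolist(),'len',round(np.linalg.norm(d)),'rows',int(np.ceil(max(np.linalg.norm(d)/41.7,np.linalg.norm(r)/7.16)))); R,p=Rt,np.array(v[:3])
E
python3 plan.py 480,-380,220,60 550,-50,220,90 500,280,220,130 430,419,75,134 430,419,58,134 430,419,33,134 430,419,100,134
```

```text
t 0.1 pos [ 276.7 -615.1  230.4] psi 24.22 tilt 0.1 w 1.0 F [0.  0.5 0.2] g 0.0 q7 -0.08
480,-380,220,60 -> [281.9, -131.0, 10.6] [-0.1, -0.0, -35.8] len 311 rows 8
550,-50,220,90 -> [320.8, -104.4, -0.0] [-0.0, 0.0, -30.0] len 337 rows 9
500,280,220,130 -> [330.0, -50.0, -0.0] [-0.0, 0.0, -40.0] len 334 rows 9
430,419,75,134 -> [151.5, 35.7, 145.0] [0.0, 0.0, -4.0] len 213 rows 6
430,419,58,134 -> [-0.0, -0.0, 17.0] [0.0, 0.0, 0.0] len 17 rows 1
430,419,33,134 -> [-0.0, -0.0, 25.0] [0.0, 0.0, 0.0] len 25 rows 1
430,419,100,134 -> [0.0, 0.0, -67.0] [0.0, 0.0, 0.0] len 67 rows 2
```

Request:
step_arm --increments '[[[-1,282,-131,10,0,0,-36],[-1,282,-131,10,0,0,-36],[-1,282,-131,10,0,0,-36],[-1,282,-131,10,0,0,-36],[-1,282,-131,10,0,0,-36],[-1,282,-131,10,0,0,-36],[-1,282,-131,10,0,0,-36],[-1,282,-131,10,0,0,-36],[-1,282,-131,10,0,0,-36],[-1,282,-131,10,0,0,-36]]]' --force 40

```text
t: 0.93
eef_pos: [0.4812, -0.3789, 0.2209]
tool_rot: [-0.0, 0.864, 0.503, -0.0]
contact_force: [-0.6, -0.2, -1.0]
gripper_width: 0.001
grasp_force: 0.0
```

Request:
step_arm --increments '[[[-1,321,-104,0,0,0,-30],[-1,321,-104,0,0,0,-30],[-1,321,-104,0,0,0,-30],[-1,321,-104,0,0,0,-30],[-1,321,-104,0,0,0,-30],[-1,321,-104,0,0,0,-30],[-1,321,-104,0,0,0,-30],[-1,321,-104,0,0,0,-30],[-1,321,-104,0,0,0,-30],[-1,321,-104,0,0,0,-30]]]'

```text
t: 1.77
eef_pos: [0.5497, -0.0484, 0.2213]
tool_rot: [-0.0, 0.704, 0.71, 0.0]
contact_force: [-0.3, -1.2, -0.1]
gripper_width: -0.001
grasp_force: 0.0
```

Request:
step_arm --increments '[[[-1,330,-50,0,0,0,-40],[-1,330,-50,0,0,0,-40],[-1,330,-50,0,0,0,-40],[-1,330,-50,0,0,0,-40],[-1,330,-50,0,0,0,-40],[-1,330,-50,0,0,0,-40],[-1,330,-50,0,0,0,-40],[-1,330,-50,0,0,0,-40],[-1,330,-50,0,0,0,-40],[-1,330,-50,0,0,0,-40]]]'

```text
t: 2.6
eef_pos: [0.4985, 0.2798, 0.221]
tool_rot: [-0.0, 0.42, 0.907, -0.0]
contact_force: [1.3, -1.5, -0.5]
gripper_width: -0.003
grasp_force: 0.0
```

```bash
python3 plan.py 430,419,75,134 430,419,58,134 430,419,33,134 430,419,100,134
```

```text
t 2.6 pos [498.5 279.8 221. ] psi 130.3 tilt 0.02 w -0.003 F [ 1.3 -1.5 -0.5] g 0.0 q7 -0.17
430,419,75,134 -> [150.5, 37.8, 146.0] [-0.0, -0.0, -3.7] len 213 rows 6
430,419,58,134 -> [-0.0, -0.0, 17.0] [0.0, 0.0, 0.0] len 17 rows 1
430,419,33,134 -> [-0.0, -0.0, 25.0] [0.0, 0.0, 0.0] len 25 rows 1
430,419,100,134 -> [0.0, 0.0, -67.0] [0.0, 0.0, 0.0] len 67 rows 2
```

Request:
step_arm --increments '[[[-1,150,38,50,0,0,-4],[-1,150,38,50,0,0,-4],[-1,150,38,50,0,0,-4],[-1,150,38,50,0,0,-4],[-1,150,38,100,0,0,-4],[-1,150,38,130,0,0,-4],[-1,150,38,146,0,0,-4],[-1,150,38,146,0,0,-4],[-1,150,38,146,0,0,-4],[-1,150,38,146,0,0,-4]]]'

```text
t: 3.43
eef_pos: [0.4327, 0.4178, 0.0766]
tool_rot: [0.001, 0.39, 0.921, 0.001]
contact_force: [-0.4, -0.1, 0.9]
gripper_width: 0.0
grasp_force: 0.0
```

Request:
step_arm --increments '[[[-1,0,0,10,0,0,0],[-1,0,0,17,0,0,0],[-1,0,0,21,0,0,0],[-1,0,0,25,0,0,0],[-1,0,0,29,0,0,0],[-1,0,0,33,0,0,0],[-1,0,0,36,0,0,0],[-1,0,0,39,0,0,0],[-1,0,0,41,0,0,0],[-1,0,0,41,0,0,0]]]'

```text
t: 4.27
eef_pos: [0.4303, 0.4185, 0.0363]
tool_rot: [0.001, 0.389, 0.921, -0.001]
contact_force: [-4.5, -6.0, 20.9]
gripper_width: -0.001
grasp_force: 9.1
```

Request:
step_arm --increments '[[[-1,0,0,-20,0,0,0],[-1,0,0,-60,0,0,0],[-1,0,0,-100,0,0,0],[-1,0,0,-140,0,0,0],[-1,0,0,-150,0,0,0],[1,60,60,-150,0,0,0],[1,120,120,-150,0,0,0],[1,120,120,-150,0,0,0]]]'

```text
t: 4.93
eef_pos: [0.4331, 0.5442, 0.1846]
tool_rot: [0.001, 0.39, 0.921, 0.0]
contact_force: [0.2, 0.8, 0.4]
gripper_width: 0.42
grasp_force: 0.0
```

```bash
python3 - <<'E'
from h import *
g=lambda im:np.clip(255*(im/255.)**0.55,0,255).astype(np.uint8)
t=cam('top','t1')['image'][:,:,::-1];s=cam('scene','s1')['image'][:,:,::-1]
cv2.imwrite('pics/r1.png',np.hstack([cv2.resize(g(a),(390,300),interpolation=cv2.INTER_CUBIC) for a in(t[205:270,65:149],s[200:265,360:444])]))
E
python3 plan.py 540,220,200,135 608.5,311.5,160,135 608.5,311.5,50,135
```

```text
t 5.03 pos [428.3 550.6 183.9] psi 134.6 tilt 0.33 w 0.594 F [-1.4  0.9 -0.2] g 0.0 q7 -0.53
540,220,200,135 -> [-313.7, -152.5, -18.1] [0.1, -0.3, -0.4] len 349 rows 9
608.5,311.5,160,135 -> [16.3, 113.1, 40.0] [0.0, 0.0, 0.0] len 121 rows 3
608.5,311.5,50,135 -> [0.0, -0.0, 110.0] [0.0, 0.0, 0.0] len 110 rows 3
```

View pics/r1.png

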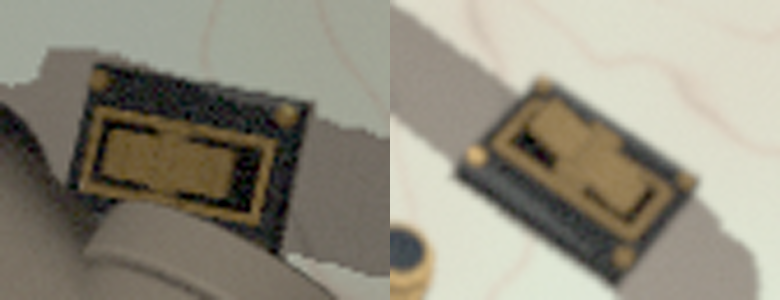

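The rocker has flipped: its +y end is down in both crops. Now lens A.

```bash
python3 plan.py 608.5,311.5,170,135 608.5,311.5,50,135
```

```text
t 5.03 pos [428.3 550.6 183.9] psi 134.6 tilt 0.33 w 0.594 F [-1.4  0.9 -0.2] g 0.0 q7 -0.53
608.5,311.5,170,135 -> [-296.8, -39.6, 12.2] [0.1, -0.3, -0.4] len 300 rows 8
608.5,311.5,50,135 -> [0.0, -0.0, 120.0] [0.0, 0.0, 0.0] len 120 rows 3
```

Request:
step_arm --increments '[[[1,-297,-40,12,0,0,0],[1,-297,-40,12,0,0,0],[1,-297,-40,12,0,0,0],[1,-297,-40,12,0,0,0],[1,-297,-40,12,0,0,0],[1,-297,-40,12,0,0,0],[1,-297,-40,12,0,0,0],[1,-297,-40,12,0,0,0],[1,-297,-40,12,0,0,0],[1,-297,-40,12,0,0,0]]]'

```text
t: 5.87
eef_pos: [0.6108, 0.3018, 0.1717]
tool_rot: [-0.0, 0.39, 0.921, -0.0]
contact_force: [-0.9, 0.7, 0.2]
gripper_width: 1.0
grasp_force: 0.0
```

```bash
python3 plan.py 608.5,311.5,50,135 608.5,311.5,240,135 640.7,-6,240,180
```

```text
t 5.87 pos [610.8 301.8 171.7] psi 134.1 tilt 0.05 w 1.0 F [-0.9  0.7  0.2] g 0.0 q7 -0.09
608.5,311.5,50,135 -> [8.5, 5.2, 121.7] [-0.1, -0.0, -0.9] len 122 rows 3
608.5,311.5,240,135 -> [0.0, 0.0, -190.0] [0.0, 0.0, 0.0] len 190 rows 5
640.7,-6,240,180 -> [-247.3, -201.7, -0.0] [0.0, 0.0, -45.0] len 319 rows 8
```

Request:
step_arm --increments '[[[1,9,5,10,0,0,-1],[1,9,5,10,0,0,-1],[1,9,5,40,0,0,-1],[1,9,5,70,0,0,-1],[1,9,5,100,0,0,-1],[1,9,5,122,0,0,-1],[1,9,5,122,0,0,-1],[1,9,5,122,0,0,-1],[1,9,5,122,0,0,-1]]]'

```text
t: 6.62
eef_pos: [0.6078, 0.3149, 0.0518]
tool_rot: [0.0, 0.38, 0.925, 0.001]
contact_force: [0.2, 0.4, 1.3]
gripper_width: 1.004
grasp_force: 0.0
```

```bash
python3 plan.py 608.5,311.5,50,135
```

```text
t 6.62 pos [607.8 314.9  51.8] psi 135.33 tilt 0.12 w 1.004 F [0.2 0.4 1.3] g 0.0 q7 -0.16
608.5,311.5,50,135 -> [-2.9, -2.0, 1.8] [0.1, -0.0, 0.3] len 4 rows 1
```

Request:
step_arm --increments '[[[1,-2,0,2,0,0,0],[1,-2,0,2,0,0,0],[-1,-2,0,2,0,0,0],[-1,-2,0,2,0,0,0],[-1,-2,0,2,0,0,0],[-1,-2,0,2,0,0,0],[-1,-2,0,2,0,0,0],[-1,-2,0,2,0,0,0]]]' --force 60

```text
t: 7.28
eef_pos: [0.6096, 0.3115, 0.0491]
tool_rot: [0.0, 0.381, 0.925, 0.0]
contact_force: [-0.7, -1.9, 6.6]
gripper_width: 0.595
grasp_force: 63.3
```

```bash
python3 plan.py 608.5,311.5,240,135 640.7,-6,240,180
```

```text
t 7.28 pos [609.6 311.5  49.1] psi 135.21 tilt 0.04 w 0.595 F [-0.7 -1.9  6.6] g 63.3 q7 -0.16
608.5,311.5,240,135 -> [0.7, -0.7, -190.9] [0.0, 0.0, 0.2] len 191 rows 5
640.7,-6,240,180 -> [-247.3, -201.7, -0.0] [0.0, 0.0, -45.0] len 319 rows 8
```

Request:
step_arm --increments '[[[-1,0,0,-10,0,0,0],[-1,0,0,-30,0,0,0],[-1,0,0,-60,0,0,0],[-1,0,0,-90,0,0,0],[-1,0,0,-120,0,0,0],[-1,0,0,-150,0,0,0],[-1,0,0,-170,0,0,0],[-1,0,0,-170,0,0,0]]]'

```text
t: 7.95
eef_pos: [0.6107, 0.3131, 0.2232]
tool_rot: [0.002, 0.381, 0.925, 0.003]
contact_force: [0.9, 1.0, -4.8]
gripper_width: 0.593
grasp_force: 64.0
```

Request:
step_arm --increments '[[[-1,-20,-16,0,0,0,-4],[-1,-45,-37,0,0,0,-8],[-1,-72,-59,0,0,0,-13],[-1,-100,-82,0,0,0,-18],[-1,-128,-104,0,0,0,-23],[-1,-156,-127,0,0,0,-28],[-1,-184,-150,0,0,0,-33],[-1,-210,-171,0,0,0,-38],[-1,-232,-189,0,0,0,-42],[-1,-247,-202,0,0,0,-45]]]'

```text
t: 8.78
eef_pos: [0.6412, -0.011, 0.2153]
tool_rot: [-0.002, -0.002, 1.0, -0.001]
contact_force: [0.3, -0.6, -5.8]
gripper_width: 0.6
grasp_force: 64.6
```

```bash
python3 plan.py 640.7,-6,69,180; python3 - <<'E'
from h import *
cam('top','t2');s=cam('scene')['image'][:,:,::-1]
cv2.imwrite('pics/s2.png',cv2.resize(s[120:270,190:340],(600,600),interpolation=cv2.INTER_CUBIC))
E
```

```text
t 8.78 pos [641.2 -11.  215.3] psi -179.8 tilt 0.27 w 0.6 F [ 0.3 -0.6 -5.8] g 64.6 q7 1.14
640.7,-6,69,180 -> [-0.1, 5.3, 146.3] [-0.1, -0.2, 0.2] len 146 rows 4
```

View pics/s2.png

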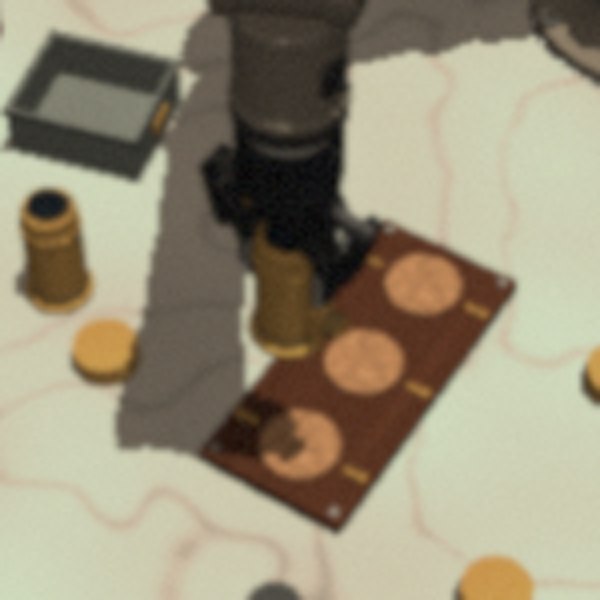

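The held lens A shows its knob pointing to +y (right, around (330,320)). Lowering onto pad 3.

Request:
step_arm --increments '[[[-1,0,3,20,0,0,0],[-1,0,3,45,0,0,0],[-1,0,3,70,0,0,0],[-1,0,3,95,0,0,0],[-1,0,3,115,0,0,0],[-1,0,3,130,0,0,0],[-1,0,3,135,0,0,0],[-1,0,3,135,0,0,0],[-1,0,3,135,0,0,0]]]'

```text
t: 9.63
eef_pos: [0.6426, -0.0024, 0.0837]
tool_rot: [0.0, -0.002, 1.0, 0.0]
contact_force: [0.7, 0.9, -4.2]
gripper_width: 0.597
grasp_force: 64.5
```

```bash
python3 plan.py 640.7,-6,66.5,180.2
```

```text
t 9.63 pos [642.6  -2.4  83.7] psi -179.76 tilt 0.04 w 0.597 F [ 0.7  0.9 -4.2] g 64.5 q7 1.03
640.7,-6,66.5,180.2 -> [2.0, -3.6, 17.2] [0.0, 0.0, 0.0] len 18 rows 1
```

Request:
step_arm --increments '[[[-1,2,-3,3,0,0,0],[-1,2,-3,7,0,0,0],[-1,2,-3,11,0,0,0],[-1,2,-3,13,0,0,0],[-1,2,-3,15,0,0,0],[-1,2,-3,16,0,0,0],[-1,2,-3,17,0,0,0],[-1,2,-3,17,0,0,0]]]'

```text
t: 10.3
eef_pos: [0.6405, -0.0058, 0.0663]
tool_rot: [0.0, -0.002, 1.0, 0.0]
contact_force: [-0.5, -0.2, -5.5]
gripper_width: 0.593
grasp_force: 64.8
```

```bash
python3 plan.py 640.7,-6,66.5,180.2
```

```text
t 10.3 pos [640.5  -5.8  66.3] psi -179.77 tilt 0.01 w 0.593 F [-0.5 -0.2 -5.5] g 64.8 q7 1.02
640.7,-6,66.5,180.2 -> [-0.2, -0.2, -0.2] [0.0, 0.0, 0.0] len 0 rows 1
```

Request:
step_arm --increments '[[[-1,0,0,1,0,0,0],[-1,0,0,1.5,0,0,0],[-1,0,0,2,0,0,0],[-1,0,0,2,0,0,0]]]'

```text
t: 10.63
eef_pos: [0.6407, -0.0057, 0.0661]
tool_rot: [0.0, -0.002, 1.0, -0.0]
contact_force: [-4.9, -1.1, 7.6]
gripper_width: 0.596
grasp_force: 65.6
```

Contact. Release, rise, and head to lens B.

Request:
step_arm --increments '[[[1,0,0,0,0,0,0],[1,0,0,0,0,0,0],[1,0,0,0,0,0,0],[1,0,0,0,0,0,0],[1,0,0,-30,0,0,0],[1,0,0,-70,0,0,0],[1,0,0,-110,0,0,0],[1,0,0,-130,0,0,0],[1,0,0,-130,0,0,0]]]'

```text
t: 11.38
eef_pos: [0.6436, -0.0047, 0.2004]
tool_rot: [0.005, -0.002, 1.0, 0.0]
contact_force: [0.9, 0.5, -0.3]
gripper_width: 1.002
grasp_force: 0.0
```

```bash
python3 plan.py 606.5,-282,180,144
```

```text
t 11.38 pos [643.6  -4.7 200.4] psi -179.78 tilt 0.55 w 1.002 F [ 0.9  0.5 -0.3] g 0.0 q7 1.12
606.5,-282,180,144 -> [38.3, -277.2, 19.8] [0.2, 0.5, 36.2] len 281 rows 7
```

Request:
step_arm --increments '[[[1,38,-277,0,0,0,36],[1,38,-277,0,0,0,36],[1,38,-277,0,0,0,36],[1,38,-277,0,0,0,36],[1,38,-277,0,0,0,36],[1,38,-277,20,0,0,36],[1,38,-277,20,0,0,36],[1,38,-277,20,0,0,36],[1,38,-277,20,0,0,36],[1,38,-277,20,0,0,36]]]'

```text
t: 12.22
eef_pos: [0.6035, -0.282, 0.1737]
tool_rot: [-0.0, 0.307, 0.952, 0.001]
contact_force: [0.4, 0.6, 0.0]
gripper_width: 1.0
grasp_force: 0.0
```

```bash
python3 plan.py 606.5,-282,50,144; python3 - <<'E'
from seg import *
c=cam('top','t3'); np.save('top3.npy',c,allow_pickle=True)
s=cam('scene','s3'); np.save('scene3.npy',s,allow_pickle=True)
print(blobs(c,(85,0,0),(140,255,70),(212,140,60,60),25),blobs(s,(75,0,0),(140,255,75),(240,190,60,50),15))
E
```

```text
t 12.22 pos [ 603.5 -282.   173.7] psi 144.25 tilt 0.08 w 1.0 F [0.4 0.6 0. ] g 0.0 q7 0.99
606.5,-282,50,144 -> [-2.6, 1.7, 123.7] [0.0, -0.1, 0.3] len 124 rows 3
[([235.79, 157.74], [230, 152, 13, 13, 106])] [([264.62, 210.28], [261, 208, 8, 6, 40])]
```

Request:
step_arm --increments '[[[1,-2,1,10,0,0,0],[1,-2,1,20,0,0,0],[1,-2,1,50,0,0,0],[1,-2,1,80,0,0,0],[1,-2,1,105,0,0,0],[1,-2,1,123,0,0,0],[1,-2,1,123,0,0,0],[1,-2,1,123,0,0,0],[1,-2,1,123,0,0,0]]]'

```text
t: 13.07
eef_pos: [0.6065, -0.283, 0.0521]
tool_rot: [0.001, 0.307, 0.952, 0.0]
contact_force: [1.0, -0.2, 0.9]
gripper_width: 1.0
grasp_force: 0.0
```

```bash
python3 plan.py 606.5,-282,50,144; python3 - <<'E'
from seg import *
T=np.load('top3.npy',allow_pickle=True).item();S=np.load('scene3.npy',allow_pickle=True).item()
a,b=(235.79,157.74),(264.62,210.28)
print(onz(T,a,.125).round(4),onz(S,b,.125).round(4))
ax=(onz(T,a,.125)+onz(S,b,.125))/2
for c in(T,S): print([knob(c,ax,z,90,smin=110,win=30) for z in(.047,.051,.055)])
g=lambda im:np.clip(255*(im/255.)**0.6,0,255).astype(np.uint8)
o=[]
for c,x0,y0 in((T,205,140),(S,240,195)):
    im=cv2.resize(g(c['image'][y0:y0+55,x0:x0+40,::-1]),None,fx=10,fy=10,interpolation=cv2.INTER_NEAREST)
    for an,col in((80,(255,0,0)),(90,(0,255,0)),(100,(0,0,255))):
        p=proj(c,[[ax[0]+r*np.cos(np.radians(an)),ax[1]+r*np.sin(np.radians(an)),.051] for r in(.03,.048)])
        q=((p-[x0,y0]+.5)*10).astype(int); cv2.line(im,q[0].tolist(),q[1].tolist(),col,1)
    o.append(im)
cv2.imwrite('pics/A2.png',np.hstack(o))
E
```

```text
t 13.07 pos [ 606.5 -283.    52.1] psi 144.26 tilt 0.07 w 1.0 F [ 1.  -0.2  0.9] g 0.0 q7 0.92
606.5,-282,50,144 -> [0.6, 0.8, 2.1] [0.0, 0.1, 0.3] len 2 rows 1
[ 0.6412 -0.0071  0.125 ] [ 0.6395 -0.0068  0.125 ]
[(np.float64(90.4), np.int64(113), np.float64(0.0446)), (np.float64(90.0), np.int64(117), np.float64(0.0447)), (np.float64(90.3), np.int64(115), np.float64(0.0447))]
[(np.float64(89.5), np.int64(80), np.float64(0.0446)), (np.float64(90.4), np.int64(78), np.float64(0.0446)), (np.float64(89.0), np.int64(77), np.float64(0.0447))]
```

View pics/A2.png

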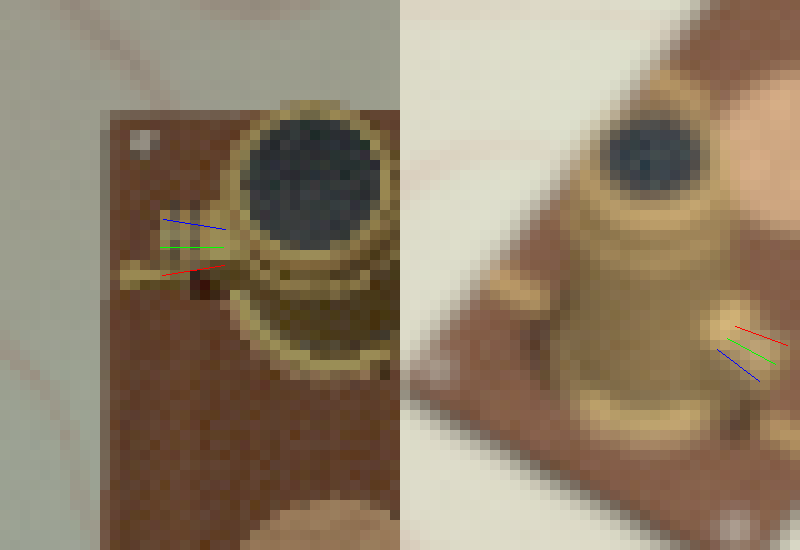

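Lens A is on pad 3: its axis is within about 1 mm of the pad centre, and the knob lies on the green 90° line in both crops. Grasping B.

Request:
step_arm --increments '[[[1,0,0,2,0,0,0],[-1,0,0,2,0,0,0],[-1,0,0,2,0,0,0],[-1,0,0,2,0,0,0],[-1,0,0,2,0,0,0],[-1,0,0,2,0,0,0],[-1,0,0,2,0,0,0]]]' --force 60

```text
t: 13.65
eef_pos: [0.6068, -0.2829, 0.0506]
tool_rot: [0.001, 0.307, 0.952, 0.0]
contact_force: [0.4, 2.2, 6.1]
gripper_width: 0.597
grasp_force: 62.2
```

```bash
python3 plan.py 606.5,-282,220,144 565,-130,220,72 540.8,-6.4,220,0.2
```

```text
t 13.65 pos [ 606.8 -282.9   50.6] psi 144.25 tilt 0.13 w 0.597 F [0.4 2.2 6.1] g 62.2 q7 0.92
606.5,-282,220,144 -> [0.5, 0.7, -169.4] [0.1, 0.1, 0.2] len 169 rows 5
565,-130,220,72 -> [122.9, 98.6, 0.0] [0.0, -0.0, 72.0] len 158 rows 11
540.8,-6.4,220,0.2 -> [110.1, -61.2, -0.0] [0.0, -0.0, 71.8] len 126 rows 11
```

Request:
step_arm --increments '[[[-1,0,0,-10,0,0,0],[-1,0,0,-30,0,0,0],[-1,0,0,-60,0,0,0],[-1,0,0,-90,0,0,0],[-1,0,0,-120,0,0,0],[-1,0,0,-150,0,0,0],[-1,0,0,-170,0,0,0],[-1,0,0,-170,0,0,0]]]'

```text
t: 14.32
eef_pos: [0.6074, -0.284, 0.2242]
tool_rot: [0.003, 0.307, 0.952, -0.0]
contact_force: [2.2, 0.4, -3.9]
gripper_width: 0.599
grasp_force: 64.0
```

Request:
step_arm --increments '[[[-1,12,10,0,0,0,6],[-1,24,20,0,0,0,13],[-1,37,30,0,0,0,20],[-1,50,40,0,0,0,27],[-1,62,50,0,0,0,34],[-1,74,60,0,0,0,41],[-1,86,70,0,0,0,48],[-1,98,80,0,0,0,55],[-1,110,90,0,0,0,61],[-1,123,99,0,0,0,65]]]'

```text
t: 15.15
eef_pos: [0.5619, -0.1305, 0.217]
tool_rot: [-0.001, 0.772, 0.635, -0.001]
contact_force: [0.1, -0.3, -5.5]
gripper_width: 0.595
grasp_force: 63.9
```

```bash
python3 plan.py 540.8,-6.4,220,0.4
```

```text
t 15.15 pos [ 561.9 -130.5  217. ] psi 78.91 tilt 0.22 w 0.595 F [ 0.1 -0.3 -5.5] g 63.9 q7 -0.24
540.8,-6.4,220,0.4 -> [117.7, -44.6, -2.9] [-0.2, 0.2, 78.5] len 126 rows 11
```

Request:
step_arm --increments '[[[-1,12,-5,0,0,0,7],[-1,24,-9,0,0,0,14],[-1,37,-14,0,0,0,21],[-1,50,-19,0,0,0,28],[-1,62,-24,0,0,0,35],[-1,74,-28,0,0,0,42],[-1,86,-33,0,0,0,49],[-1,98,-37,0,0,0,56],[-1,110,-42,0,0,0,63],[-1,118,-45,0,0,0,68]]]'

```text
t: 15.98
eef_pos: [0.5395, -0.0057, 0.2172]
tool_rot: [-0.0, 0.995, 0.095, -0.002]
contact_force: [-0.2, 0.2, -6.1]
gripper_width: 0.593
grasp_force: 63.9
```

Request:
step_arm --increments '[[[-1,0,0,0,0,0,5],[-1,0,0,0,0,0,10],[-1,0,0,0,0,0,10],[-1,0,0,0,0,0,10]]]'

```text
t: 16.32
eef_pos: [0.5403, -0.0072, 0.2178]
tool_rot: [0.0, 1.0, 0.012, -0.002]
contact_force: [0.4, -0.7, -5.4]
gripper_width: 0.595
grasp_force: 63.9
```

```bash
python3 plan.py 540.8,-6.4,70,0.4
```

```text
t 16.32 pos [540.3  -7.2 217.8] psi 1.37 tilt 0.18 w 0.595 F [ 0.4 -0.7 -5.4] g 63.9 q7 -1.74
540.8,-6.4,70,0.4 -> [0.9, -0.8, 147.8] [0.0, 0.2, 1.0] len 148 rows 4
```

Request:
step_arm --increments '[[[-1,1,-1,20,0,0,1],[-1,1,-1,45,0,0,1],[-1,1,-1,70,0,0,1],[-1,1,-1,95,0,0,1],[-1,1,-1,115,0,0,1],[-1,1,-1,130,0,0,1],[-1,1,-1,140,0,0,1],[-1,1,-1,144,0,0,1],[-1,1,-1,144,0,0,1],[-1,1,-1,144,0,0,1]]]'

```text
t: 17.15
eef_pos: [0.5431, -0.0058, 0.0758]
tool_rot: [-0.0, 1.0, 0.002, 0.0]
contact_force: [-0.1, -0.7, -4.0]
gripper_width: 0.598
grasp_force: 63.9
```

```bash
python3 plan.py 540.8,-6.4,67.5,0.4
```

```text
t 17.15 pos [543.1  -5.8  75.8] psi 0.25 tilt 0.04 w 0.598 F [-0.1 -0.7 -4. ] g 63.9 q7 -1.83
540.8,-6.4,67.5,0.4 -> [-2.3, 0.6, 8.3] [-0.0, -0.0, -0.1] len 9 rows 1
```

Request:
step_arm --increments '[[[-1,-2,1,1,0,0,0],[-1,-2,1,3,0,0,0],[-1,-2,1,5,0,0,0],[-1,-2,1,6,0,0,0],[-1,-2,1,7,0,0,0],[-1,-2,1,7,0,0,0]]]'

```text
t: 17.65
eef_pos: [0.5405, -0.0068, 0.0682]
tool_rot: [0.0, 1.0, 0.002, -0.0]
contact_force: [0.2, -0.3, -5.3]
gripper_width: 0.596
grasp_force: 63.9
```

Request:
step_arm --increments '[[[-1,0,0,1,0,0,0],[-1,0,0,1.5,0,0,0],[-1,0,0,2,0,0,0],[-1,0,0,2,0,0,0]]]'

```text
t: 17.98
eef_pos: [0.541, -0.0068, 0.0676]
tool_rot: [0.0, 1.0, 0.002, 0.0]
contact_force: [-3.9, -0.6, 7.8]
gripper_width: 0.591
grasp_force: 65.5
```

Request:
step_arm --increments '[[[1,0,0,0,0,0,0],[1,0,0,0,0,0,0],[1,0,0,0,0,0,0],[1,0,0,0,0,0,0],[1,0,0,-30,0,0,0],[1,0,0,-70,0,0,0],[1,0,0,-110,0,0,0],[1,0,0,-130,0,0,0],[1,0,0,-130,0,0,0]]]'

```text
t: 18.73
eef_pos: [0.544, -0.0064, 0.2017]
tool_rot: [-0.0, 1.0, 0.002, 0.005]
contact_force: [0.2, 0.4, 0.5]
gripper_width: 0.998
grasp_force: 0.0
```

```bash
python3 plan.py 424.7,-183,180,80
```

```text
t 18.73 pos [544.   -6.4 201.7] psi 0.22 tilt 0.55 w 0.998 F [0.2 0.4 0.5] g 0.0 q7 -1.77
424.7,-183,180,80 -> [-120.1, 176.2, 20.5] [0.4, -0.5, -79.8] len 214 rows 12
```

Request:
step_arm --increments '[[[1,-118,176,10,0,0,-71],[1,-118,176,10,0,0,-71],[1,-118,176,10,0,0,-71],[1,-118,176,10,0,0,-71],[1,-118,176,10,0,0,-71],[1,-118,176,10,0,0,-71],[1,-118,176,10,0,0,-71],[1,-118,176,10,0,0,-71],[1,-118,176,10,0,0,-71],[1,-118,176,10,0,0,-71]]]'

```text
t: 19.57
eef_pos: [0.4228, -0.1834, 0.1857]
tool_rot: [-0.0, 0.825, 0.565, -0.0]
contact_force: [-0.9, 0.5, 1.0]
gripper_width: 1.0
grasp_force: 0.0
```

Request:
step_arm --increments '[[[1,0,0,0,0,0,-5],[1,0,0,0,0,0,-9],[1,0,0,0,0,0,-9],[1,0,0,0,0,0,-9]]]'

```text
t: 19.9
eef_pos: [0.423, -0.1832, 0.1858]
tool_rot: [-0.0, 0.781, 0.625, -0.0]
contact_force: [0.4, -0.9, 0.4]
gripper_width: 1.001
grasp_force: 0.0
```

```bash
python3 plan.py 424.7,-183,50,80; python3 - <<'E'
from seg import *
c=cam('top','t4'); np.save('top4.npy',c,allow_pickle=True)
s=cam('scene','s4'); np.save('scene4.npy',s,allow_pickle=True)
print(blobs(c,(85,0,0),(140,255,70),(212,175,60,60),25),blobs(s,(75,0,0),(140,255,75),(255,165,60,50),15))
E
```

```text
t 19.9 pos [ 423.  -183.2  185.8] psi 77.32 tilt 0.04 w 1.001 F [ 0.4 -0.9  0.4] g 0.0 q7 -0.05
424.7,-183,50,80 -> [0.5, 1.7, 135.8] [-0.0, -0.0, -2.7] len 136 rows 4
[([235.81, 193.4], [230, 188, 12, 12, 96])] [([281.29, 189.0], [278, 187, 8, 5, 34]), ([264.68, 210.24], [261, 208, 8, 6, 38])]
```

Request:
step_arm --increments '[[[1,0,1,10,0,0,-3],[1,0,1,30,0,0,-3],[1,0,1,60,0,0,-3],[1,0,1,90,0,0,-3],[1,0,1,115,0,0,-3],[1,0,1,130,0,0,-3],[1,0,1,136,0,0,-3],[1,0,1,136,0,0,-3],[1,0,1,136,0,0,-3]]]'

```text
t: 20.75
eef_pos: [0.4247, -0.1835, 0.0507]
tool_rot: [0.0, 0.764, 0.646, 0.0]
contact_force: [-0.1, 0.1, 1.1]
gripper_width: 1.001
grasp_force: 0.0
```

```bash
python3 plan.py 424.7,-183,50,80; python3 - <<'E'
from seg import *
T=np.load('top4.npy',allow_pickle=True).item();S=np.load('scene4.npy',allow_pickle=True).item()
a,b=(235.81,193.4),(281.29,189.0)
print(onz(T,a,.125).round(4),onz(S,b,.125).round(4))
ax=(onz(T,a,.125)+onz(S,b,.125))/2
g=lambda im:np.clip(255*(im/255.)**0.6,0,255).astype(np.uint8)
o=[]
for c,x0,y0 in((T,205,175),(S,255,175)):
    im=cv2.resize(g(c['image'][y0:y0+55,x0:x0+40,::-1]),None,fx=10,fy=10,interpolation=cv2.INTER_NEAREST)
    for an,col in((80,(255,0,0)),(90,(0,255,0)),(100,(0,0,255))):
        p=proj(c,[[ax[0]+r*np.cos(np.radians(an)),ax[1]+r*np.sin(np.radians(an)),.051] for r in(.03,.048)])
        q=((p-[x0,y0]+.5)*10).astype(int); cv2.line(im,q[0].tolist(),q[1].tolist(),col,1)
    o.append(im)
cv2.imwrite('pics/B2.png',np.hstack(o))
E
```

```text
t 20.75 pos [ 424.7 -183.5   50.7] psi 80.43 tilt 0.02 w 1.001 F [-0.1  0.1  1.1] g 0.0 q7 -0.14
424.7,-183,50,80 -> [0.4, -0.1, 0.7] [0.0, 0.0, 0.4] len 1 rows 1
[ 0.5434 -0.0082  0.125 ] [ 0.5392 -0.0079  0.125 ]
```

View pics/B2.png

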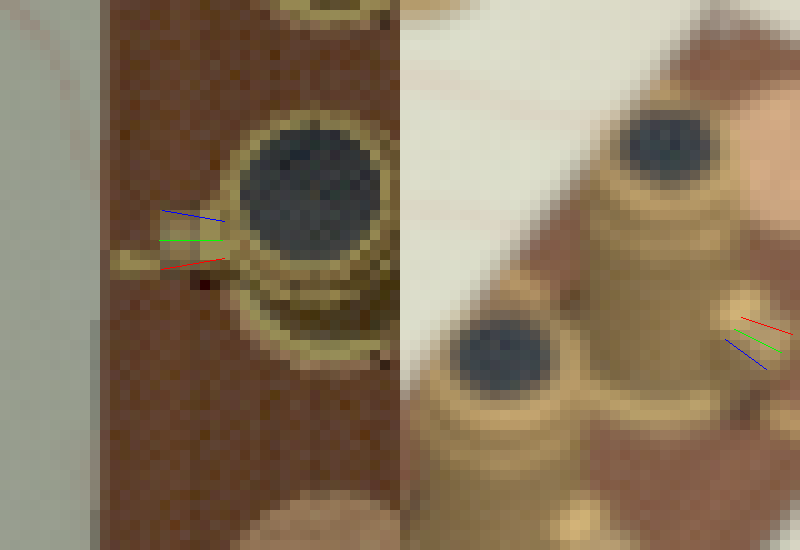

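Lens B looks right too (knob on the 90° line, axis near the pad centre). Now C.

Request:
step_arm --increments '[[[-1,0,0,1,0,0,0],[-1,0,0,1,0,0,0],[-1,0,0,1,0,0,0],[-1,0,0,1,0,0,0],[-1,0,0,1,0,0,0],[-1,0,0,1,0,0,0]]]' --force 60

```text
t: 21.25
eef_pos: [0.4252, -0.1838, 0.0505]
tool_rot: [0.001, 0.764, 0.646, 0.0]
contact_force: [-0.5, 0.6, 6.0]
gripper_width: 0.596
grasp_force: 61.2
```

Request:
step_arm --increments '[[[-1,0,0,-10,0,0,0],[-1,0,0,-30,0,0,0],[-1,0,0,-60,0,0,0],[-1,0,0,-90,0,0,0],[-1,0,0,-120,0,0,0],[-1,0,0,-150,0,0,0],[-1,0,0,-160,0,0,0],[-1,0,0,-160,0,0,0]]]'

```text
t: 21.92
eef_pos: [0.4254, -0.1839, 0.2117]
tool_rot: [0.002, 0.764, 0.646, 0.001]
contact_force: [-0.4, 0.1, -5.7]
gripper_width: 0.597
grasp_force: 64.7
```

```bash
python3 plan.py 440.7,-6.8,210,0.4
```

```text
t 21.92 pos [ 425.4 -183.9  211.7] psi 80.42 tilt 0.3 w 0.597 F [-0.4  0.1 -5.7] g 64.7 q7 0.02
440.7,-6.8,210,0.4 -> [177.2, -14.4, 1.4] [0.3, -0.1, 80.0] len 178 rows 12
```

Request:
step_arm --increments '[[[-1,15,-2,0,0,0,6],[-1,33,-3,0,0,0,13],[-1,51,-5,0,0,0,20],[-1,69,-6,0,0,0,27],[-1,87,-8,0,0,0,34],[-1,105,-9,0,0,0,41],[-1,123,-11,0,0,0,48],[-1,141,-12,0,0,0,55],[-1,160,-13,0,0,0,62],[-1,177,-14,0,0,0,68]]]'

```text
t: 22.75
eef_pos: [0.438, -0.0056, 0.2069]
tool_rot: [-0.0, 0.994, 0.106, -0.002]
contact_force: [-0.4, -0.1, -5.5]
gripper_width: 0.6
grasp_force: 64.5
```

Request:
step_arm --increments '[[[-1,0,0,0,0,0,6],[-1,0,0,0,0,0,12],[-1,0,0,0,0,0,12],[-1,0,0,0,0,0,12]]]'

```text
t: 23.08
eef_pos: [0.4384, -0.0068, 0.2075]
tool_rot: [0.0, 1.0, 0.005, -0.002]
contact_force: [0.3, 0.4, -5.3]
gripper_width: 0.595
grasp_force: 64.6
```

```bash
python3 plan.py 440.7,-6.8,72,0.4
```

```text
t 23.08 pos [438.4  -6.8 207.5] psi 0.63 tilt 0.2 w 0.595 F [ 0.3  0.4 -5.3] g 64.6 q7 -1.76
440.7,-6.8,72,0.4 -> [2.7, 0.1, 135.5] [0.0, 0.2, 0.2] len 136 rows 4
```

Request:
step_arm --increments '[[[-1,1,0,20,0,0,0],[-1,1,0,45,0,0,0],[-1,1,0,70,0,0,0],[-1,1,0,95,0,0,0],[-1,1,0,113,0,0,0],[-1,1,0,125,0,0,0],[-1,1,0,132,0,0,0],[-1,1,0,134,0,0,0],[-1,1,0,134,0,0,0],[-1,1,0,134,0,0,0]]]'

```text
t: 23.92
eef_pos: [0.4413, -0.0066, 0.0758]
tool_rot: [-0.0, 1.0, 0.004, 0.0]
contact_force: [0.5, 0.7, -5.2]
gripper_width: 0.596
grasp_force: 64.7
```

```bash
python3 plan.py 440.7,-6.8,68,0.4
```

```text
t 23.92 pos [441.3  -6.6  75.8] psi 0.48 tilt 0.05 w 0.596 F [ 0.5  0.7 -5.2] g 64.7 q7 -1.91
440.7,-6.8,68,0.4 -> [-0.6, 0.2, 7.8] [-0.0, -0.1, 0.1] len 8 rows 1
```

Request:
step_arm --increments '[[[-1,0,0,1,0,0,0],[-1,0,0,3,0,0,0],[-1,0,0,5,0,0,0],[-1,0,0,6,0,0,0],[-1,0,0,7,0,0,0],[-1,0,0,7,0,0,0]]]'

```text
t: 24.42
eef_pos: [0.4407, -0.0066, 0.0681]
tool_rot: [0.0, 1.0, 0.004, -0.0]
contact_force: [-0.2, 1.0, -5.5]
gripper_width: 0.594
grasp_force: 64.7
```

Request:
step_arm --increments '[[[-1,0,0,1,0,0,0],[-1,0,0,1.5,0,0,0],[-1,0,0,2,0,0,0],[-1,0,0,2,0,0,0]]]'

```text
t: 24.75
eef_pos: [0.4411, -0.0066, 0.0674]
tool_rot: [0.0, 1.0, 0.004, 0.0]
contact_force: [-5.3, 0.4, 12.3]
gripper_width: 0.595
grasp_force: 66.6
```

Request:
step_arm --increments '[[[1,0,0,0,0,0,0],[1,0,0,0,0,0,0],[1,0,0,0,0,0,0],[1,0,0,0,0,0,0],[1,0,0,-30,0,0,0],[1,0,0,-70,0,0,0],[1,0,0,-110,0,0,0],[1,0,0,-130,0,0,0],[1,0,0,-130,0,0,0]]]'

```text
t: 25.5
eef_pos: [0.444, -0.0063, 0.201]
tool_rot: [0.0, 1.0, 0.004, 0.005]
contact_force: [0.5, 0.2, -0.2]
gripper_width: 0.998
grasp_force: 0.0
```

Request:
step_arm --increments '[[[1,100,250,0,0,0,0],[1,100,250,0,0,0,0],[1,100,250,0,0,0,0],[1,100,250,0,0,0,0],[1,100,250,0,0,0,0],[1,100,250,0,0,0,0],[1,100,250,0,0,0,0],[1,100,250,0,0,0,0]]]'

```text
t: 26.17
eef_pos: [0.5427, -0.2618, 0.1947]
tool_rot: [0.001, 1.0, 0.0, -0.0]
contact_force: [-0.7, 0.6, 0.6]
gripper_width: 0.996
grasp_force: 0.0
```

```bash
python3 plan.py 650,-198.5,120,0; python3 - <<'E'
from seg import *
c=cam('top','t5'); np.save('top5.npy',c,allow_pickle=True)
s=cam('scene','s5'); np.save('scene5.npy',s,allow_pickle=True)
gt=blobs(c,(85,0,0),(140,255,70),(212,140,60,110),25);gs=blobs(s,(75,0,0),(140,255,75),(245,140,75,80),15)
for x in gt: print('T',x,onz(c,x[0],.125).round(4))
for x in gs: print('S',x,onz(s,x[0],.125).round(4))
print('capT',*blobs(c,(18,100,60),(28,255,255),(120,120,205,135),150),sep='\n')
print('capS',*blobs(s,(13,100,100),(26,255,255),(195,190,170,100),150),sep='\n')
x0,y0,w,h=150,130,200,130
a=np.clip(255*(c['image'][y0:y0+h,x0:x0+w,::-1]/255.)**.6,0,255).astype(np.uint8)
cv2.imwrite('pics/t5b.png',cv2.resize(a,None,fx=4,fy=4,interpolation=cv2.INTER_CUBIC))
E
```

```text
t 26.17 pos [ 542.7 -261.8  194.7] psi 0.04 tilt 0.12 w 0.996 F [-0.7  0.6  0.6] g 0.0 q7 -1.33
650,-198.5,120,0 -> [107.4, -63.3, 74.4] [0.1, 0.0, 0.0] len 145 rows 4
T ([235.62, 157.56], [230, 152, 12, 12, 104]) [ 0.6417 -0.0067  0.125 ]
T ([235.53, 193.75], [229, 188, 14, 12, 96]) [ 0.5425 -0.0075  0.125 ]
T ([235.79, 230.48], [230, 225, 12, 12, 87]) [ 0.4444 -0.0092  0.125 ]
S ([296.93, 169.72], [294, 168, 7, 5, 29]) [ 0.4407 -0.0075  0.125 ]
S ([281.32, 189.09], [278, 187, 8, 5, 34]) [ 0.5395 -0.0077  0.125 ]
S ([264.72, 210.31], [261, 208, 8, 6, 39]) [ 0.6394 -0.0065  0.125 ]
capT
([303.59, 153.92], [294, 145, 20, 19, 297])
([169.86, 155.79], [161, 147, 19, 19, 286])
([232.29, 198.43], [216, 186, 31, 25, 199])
([232.59, 234.18], [216, 222, 30, 24, 215])
([172.28, 237.39], [163, 228, 20, 20, 317])
capS
([286.34, 195.59], [273, 190, 29, 12, 158])
([210.83, 213.22], [203, 206, 16, 16, 210])
([269.48, 215.9], [256, 207, 31, 16, 204])
([344.53, 212.91], [336, 206, 17, 16, 199])
([313.69, 267.47], [305, 259, 18, 19, 255])
```

View pics/t5b.png

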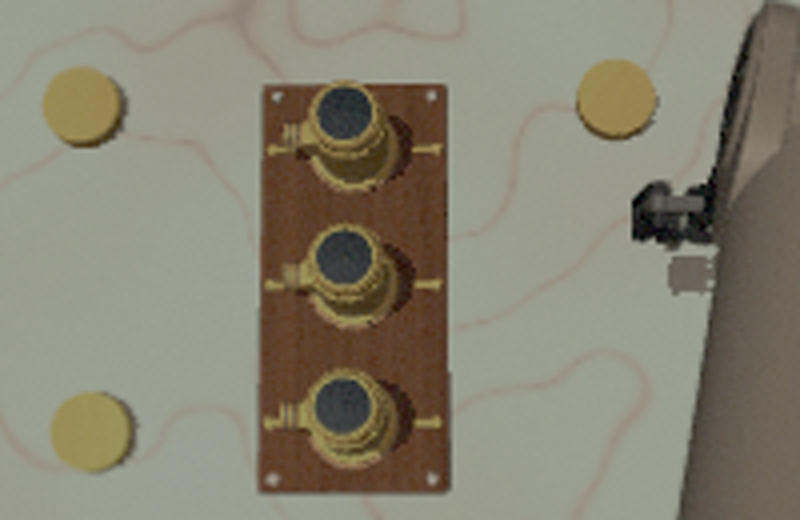

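All three knobs point at the +y marks and the lenses sit on their pads. The cap on the −y side was knocked and is now at crop pixel (617,98). I'll locate it again.

```bash
python3 - <<'E'
from seg import *
print(onz(T,(303.59,153.92),.016),onz(S,(210.83,213.22),.016))
E
python3 plan.py 676,-197,100,70
```

```text
[ 0.6791987  -0.19898005  0.016     ] [ 0.6803375  -0.19583822  0.016     ]
t 26.27 pos [ 542.2 -255.9  194.8] psi 0.37 tilt 0.13 w 0.999 F [-1.2  0.6  0.7] g 0.0 q7 -1.33
676,-197,100,70 -> [134.4, -57.9, 94.6] [-0.1, 0.1, -69.6] len 174 rows 10
```

Request:
step_arm --increments '[[[1,138,-57,95,0,0,-70],[1,138,-57,95,0,0,-70],[1,138,-57,95,0,0,-70],[1,138,-57,95,0,0,-70],[1,138,-57,95,0,0,-70],[1,138,-57,95,0,0,-70],[1,138,-57,95,0,0,-70],[1,138,-57,95,0,0,-70],[1,138,-57,95,0,0,-70],[1,138,-57,95,0,0,-70]]]'

```text
t: 27.1
eef_pos: [0.6798, -0.1951, 0.101]
tool_rot: [-0.001, 0.814, 0.581, -0.0]
contact_force: [-0.2, -0.5, -0.1]
gripper_width: 0.999
grasp_force: 0.0
```

```bash
python3 plan.py 680,-197.5,3,70
```

```text
t 27.1 pos [ 679.8 -195.1  101. ] psi 70.98 tilt 0.08 w 0.999 F [-0.2 -0.5 -0.1] g 0.0 q7 -0.43
680,-197.5,3,70 -> [-2.3, 1.1, 98.0] [-0.1, -0.0, 1.0] len 98 rows 3
```

Request:
step_arm --increments '[[[1,-1,1,30,0,0,1],[1,-1,1,60,0,0,1],[1,-1,1,80,0,0,1],[1,-1,1,91,0,0,1],[1,-1,1,96,0,0,1],[1,-1,1,97,0,0,1],[1,-1,1,97,0,0,1]]]' --force 25

```text
t: 27.68
eef_pos: [0.6816, -0.1983, 0.0052]
tool_rot: [0.0, 0.822, 0.57, 0.001]
contact_force: [0.4, -0.4, -0.5]
gripper_width: 1.003
grasp_force: 0.0
```

Request:
step_arm --increments '[[[-1,0,0,0,0,0,0],[-1,0,0,0,0,0,0],[-1,0,0,0,0,0,0],[-1,0,0,0,0,0,0],[-1,0,0,0,0,0,0],[-1,0,0,0,0,0,0]]]'

```text
t: 28.18
eef_pos: [0.6818, -0.1991, 0.0058]
tool_rot: [0.001, 0.822, 0.57, 0.001]
contact_force: [-1.6, -0.5, 6.4]
gripper_width: 0.658
grasp_force: 27.3
```

```bash
python3 plan.py 680,-197.5,3,70
```

```text
t 28.18 pos [ 681.8 -199.1    5.8] psi 69.44 tilt 0.11 w 0.658 F [-1.6 -0.5  6.4] g 27.3 q7 -0.5
680,-197.5,3,70 -> [0.9, -2.2, 2.8] [0.1, -0.0, -0.6] len 4 rows 1
```

Request:
step_arm --increments '[[[1,0,0,0,0,0,0],[1,0,0,0,0,0,0],[1,0,0,0,0,0,0],[1,0,0,0,0,0,7],[1,0,0,0,0,0,14],[1,0,0,0,0,0,21],[1,0,0,0,0,0,28],[1,0,0,0,0,0,35],[1,0,0,0,0,0,42],[1,0,0,0,0,0,49]]]'

```text
t: 29.02
eef_pos: [0.6808, -0.199, 0.0041]
tool_rot: [-0.0, 0.985, 0.175, -0.0]
contact_force: [0.1, 0.9, 0.5]
gripper_width: 1.002
grasp_force: 0.0
```

Request:
step_arm --increments '[[[1,0,0,0,0,0,7],[1,0,0,0,0,0,14],[1,0,0,0,0,0,20],[1,0,0,2,0,0,20],[1,0,0,2,0,0,20]]]'

```text
t: 29.43
eef_pos: [0.6806, -0.1988, 0.0018]
tool_rot: [0.0, 1.0, 0.006, -0.0]
contact_force: [-0.2, -0.7, -0.1]
gripper_width: 1.001
grasp_force: 0.0
```

```bash
python3 plan.py 681.8,-199.1,3,0.3
```

```text
t 29.43 pos [ 680.6 -198.8    1.8] psi 0.65 tilt 0.05 w 1.001 F [-0.2 -0.7 -0.1] g 0.0 q7 -1.5
681.8,-199.1,3,0.3 -> [1.2, 0.4, -1.2] [0.0, 0.0, 0.4] len 2 rows 1
```

Request:
step_arm --increments '[[[1,1,0,0,0,0,0],[-1,1,0,0,0,0,0],[-1,1,0,0,0,0,0],[-1,1,0,0,0,0,0],[-1,1,0,0,0,0,0],[-1,1,0,0,0,0,0],[-1,1,0,0,0,0,0]]]' --force 40

```text
t: 30.02
eef_pos: [0.6822, -0.1992, 0.0027]
tool_rot: [0.0, 1.0, 0.004, 0.0]
contact_force: [-0.7, -0.3, 2.8]
gripper_width: 0.655
grasp_force: 42.9
```

Request:
step_arm --increments '[[[-1,0,0,-10,0,0,0],[-1,0,0,-40,0,0,0],[-1,0,0,-80,0,0,0],[-1,0,0,-120,0,0,0],[-1,0,0,-160,0,0,0],[-1,0,0,-170,0,0,0],[-1,0,0,-170,0,0,0],[-1,0,0,-170,0,0,0]]]'

```text
t: 30.68
eef_pos: [0.6817, -0.1989, 0.1727]
tool_rot: [0.0, 1.0, 0.004, 0.0]
contact_force: [-0.9, -0.1, -2.0]
gripper_width: 0.656
grasp_force: 42.9
```

```bash
python3 plan.py 640.5,-6,172,0.3
```

```text
t 30.68 pos [ 681.7 -198.9  172.7] psi 0.45 tilt 0.03 w 0.656 F [-0.9 -0.1 -2. ] g 42.9 q7 -1.47
640.5,-6,172,0.3 -> [-39.7, -193.3, 0.6] [0.0, -0.0, 0.2] len 197 rows 5
```

Request:
step_arm --increments '[[[-1,-8,-38,0,0,0,0],[-1,-16,-77,0,0,0,0],[-1,-24,-115,0,0,0,0],[-1,-31,-150,0,0,0,0],[-1,-36,-175,0,0,0,0],[-1,-39,-188,0,0,0,0],[-1,-40,-193,0,0,0,0],[-1,-40,-193,0,0,0,0],[-1,-40,-193,0,0,0,0],[-1,-40,-193,0,0,0,0]]]'

```text
t: 31.52
eef_pos: [0.6407, -0.0094, 0.1718]
tool_rot: [0.001, 1.0, 0.002, -0.0]
contact_force: [-0.2, -0.5, -0.9]
gripper_width: 0.652
grasp_force: 42.9
```

```bash
python3 plan.py 640.5,-6,132,0.3
```

```text
t 31.52 pos [640.7  -9.4 171.8] psi 0.24 tilt 0.09 w 0.652 F [-0.2 -0.5 -0.9] g 42.9 q7 -1.77
640.5,-6,132,0.3 -> [-0.1, -3.5, 39.8] [0.1, 0.0, -0.1] len 40 rows 1
```

Request:
step_arm --increments '[[[-1,0,-2,10,0,0,0],[-1,0,-2,20,0,0,0],[-1,0,-2,30,0,0,0],[-1,0,-2,35,0,0,0],[-1,0,-2,36,0,0,0],[-1,0,-2,36,0,0,0],[-1,0,-2,36,0,0,0]]]'

```text
t: 32.1
eef_pos: [0.6406, -0.0043, 0.1364]
tool_rot: [-0.0, 1.0, 0.004, 0.0]
contact_force: [0.6, 0.4, -1.1]
gripper_width: 0.656
grasp_force: 42.9
```

```bash
python3 plan.py 640.5,-6,120,0.3
```

```text
t 32.1 pos [640.6  -4.3 136.4] psi 0.45 tilt 0.01 w 0.656 F [ 0.6  0.4 -1.1] g 42.9 q7 -1.78
640.5,-6,120,0.3 -> [-0.1, 1.7, 16.4] [-0.0, -0.0, 0.1] len 16 rows 1
```

Request:
step_arm --increments '[[[-1,0,2,2,0,0,0],[-1,0,2,4,0,0,0],[-1,0,2,7,0,0,0],[-1,0,2,10,0,0,0],[-1,0,2,13,0,0,0],[-1,0,2,16,0,0,0],[-1,0,2,16,0,0,0]]]'

```text
t: 32.68
eef_pos: [0.6399, -0.0063, 0.1194]
tool_rot: [0.0, 1.0, 0.004, -0.001]
contact_force: [0.0, -1.2, -1.6]
gripper_width: 0.654
grasp_force: 42.9
```

Request:
step_arm --increments '[[[-1,0,0,1,0,0,0],[-1,0,0,2,0,0,0],[-1,0,0,3,0,0,0],[-1,0,0,4,0,0,0],[-1,0,0,4,0,0,0]]]'

```text
t: 33.1
eef_pos: [0.6409, -0.0059, 0.1167]
tool_rot: [-0.0, 1.0, 0.004, 0.001]
contact_force: [1.2, 0.7, 0.7]
gripper_width: 0.661
grasp_force: 43.1
```

Request:
step_arm --increments '[[[-1,0,0,0.5,0,0,0],[-1,0,0,1,0,0,0],[-1,0,0,1,0,0,0]]]'

```text
t: 33.35
eef_pos: [0.641, -0.0059, 0.1161]
tool_rot: [-0.0, 1.0, 0.004, 0.001]
contact_force: [0.2, 1.7, 4.3]
gripper_width: 0.657
grasp_force: 43.4
```

Request:
step_arm --increments '[[[-1,0,0,0.5,0,0,0],[-1,0,0,0.5,0,0,0],[-1,0,0,0.5,0,0,0]]]'

```text
t: 33.6
eef_pos: [0.6409, -0.0059, 0.1153]
tool_rot: [-0.0, 1.0, 0.004, 0.001]
contact_force: [0.3, 1.3, 4.4]
gripper_width: 0.657
grasp_force: 43.4
```

Request:
step_arm --increments '[[[-1,0,0,0.5,0,0,0],[-1,0,0,1,0,0,0],[-1,0,0,1.5,0,0,0],[-1,0,0,2,0,0,0],[-1,0,0,2,0,0,0]]]'

```text
t: 34.02
eef_pos: [0.6409, -0.0059, 0.1135]
tool_rot: [-0.0, 1.0, 0.004, 0.001]
contact_force: [0.3, 1.9, 6.1]
gripper_width: 0.654
grasp_force: 43.6
```

Request:
step_arm --increments '[[[-1,0,0,0.5,0,0,0],[-1,0,0,1,0,0,0],[-1,0,0,1.5,0,0,0],[-1,0,0,1.5,0,0,0]]]'

```text
t: 34.35
eef_pos: [0.641, -0.0059, 0.112]
tool_rot: [-0.0, 1.0, 0.004, 0.001]
contact_force: [0.4, 1.3, 5.2]
gripper_width: 0.653
grasp_force: 43.6
```

Request:
step_arm --increments '[[[1,0,0,0,0,0,0],[1,0,0,0,0,0,0],[1,0,0,0,0,0,0],[1,0,0,0,0,0,0],[1,0,0,-25,0,0,0],[1,0,0,-50,0,0,0],[-1,0,0,-55,0,0,0],[-1,0,0,-55,0,0,0],[-1,0,0,-55,0,0,0],[-1,0,0,-55,0,0,0]]]'

```text
t: 35.18
eef_pos: [0.6395, -0.0066, 0.1649]
tool_rot: [0.0, 1.0, 0.004, -0.001]
contact_force: [-0.2, -0.3, 0.3]
gripper_width: 0.457
grasp_force: 0.0
```

Request:
step_arm --increments '[[[-1,0,0,0,0,0,0],[-1,0,0,0,0,0,0],[-1,0,0,10,0,0,0],[-1,0,0,20,0,0,0],[-1,0,0,25,0,0,0],[-1,0,0,28,0,0,0],[-1,0,0,29,0,0,0],[-1,0,0,29,0,0,0]]]'

```text
t: 35.85
eef_pos: [0.6402, -0.0063, 0.1368]
tool_rot: [-0.0, 1.0, 0.004, -0.0]
contact_force: [-0.3, -0.4, 0.7]
gripper_width: -0.002
grasp_force: 0.0
```

```bash
python3 plan.py 640.5,-6,130,0.3
```

```text
t 35.85 pos [640.2  -6.3 136.8] psi 0.45 tilt 0.04 w -0.002 F [-0.3 -0.4  0.7] g 0.0 q7 -1.78
640.5,-6,130,0.3 -> [0.3, -0.3, 6.8] [-0.0, 0.0, 0.1] len 7 rows 1
```

Request:
step_arm --increments '[[[-1,0,0,1,0,0,0],[-1,0,0,2,0,0,0],[-1,0,0,3,0,0,0],[-1,0,0,4,0,0,0],[-1,0,0,4,0,0,0]]]'

```text
t: 36.27
eef_pos: [0.6403, -0.0063, 0.1332]
tool_rot: [0.0, 1.0, 0.004, -0.0]
contact_force: [0.0, 0.8, -0.3]
gripper_width: -0.001
grasp_force: 0.0
```

Request:
step_arm --increments '[[[-1,0,0,1,0,0,0],[-1,0,0,2,0,0,0],[-1,0,0,3,0,0,0],[-1,0,0,3,0,0,0]]]'

```text
t: 36.6
eef_pos: [0.6406, -0.0063, 0.131]
tool_rot: [0.0, 1.0, 0.004, 0.0]
contact_force: [-0.7, -0.9, 2.8]
gripper_width: 0.003
grasp_force: 1.4
```

Request:
step_arm --increments '[[[-1,0,0,0.5,0,0,0],[-1,0,0,1,0,0,0],[-1,0,0,1,0,0,0]]]'

```text
t: 36.85
eef_pos: [0.6406, -0.0063, 0.1302]
tool_rot: [0.0, 1.0, 0.004, 0.0]
contact_force: [-1.5, -0.5, 5.8]
gripper_width: -0.002
grasp_force: 3.2
```

Request:
step_arm --increments '[[[-1,0,0,0.7,0,0,0],[-1,0,0,1.4,0,0,0],[-1,0,0,2,0,0,0],[-1,0,0,2,0,0,0]]]'

```text
t: 37.18
eef_pos: [0.6415, -0.0063, 0.1303]
tool_rot: [0.0, 1.0, 0.004, 0.001]
contact_force: [-6.3, -0.8, 17.6]
gripper_width: -0.002
grasp_force: 9.2
```

Request:
step_arm --increments '[[[-1,0,0,-20,0,0,0],[-1,0,0,-50,0,0,0],[-1,0,0,-70,0,0,0],[1,0,0,-70,0,0,0],[1,0,0,-70,0,0,0],[1,0,0,-70,0,0,0]]]'

```text
t: 37.68
eef_pos: [0.6399, -0.0064, 0.1965]
tool_rot: [0.0, 1.0, 0.004, -0.001]
contact_force: [0.2, -0.1, -0.6]
gripper_width: 0.418
grasp_force: 0.0
```

```bash
python3 plan.py 675,196.3,190,110 ; python3 plan.py 675,196.3,190,180
```

```text
t 37.68 pos [639.9  -6.4 196.5] psi 0.44 tilt 0.06 w 0.418 F [ 0.2 -0.1 -0.6] g 0.0 q7 -1.76
675,196.3,190,110 -> [36.7, -202.4, 6.5] [-0.1, 0.0, -109.6] len 206 rows 16
t 37.68 pos [639.9  -6.4 196.5] psi 0.44 tilt 0.06 w 0.418 F [ 0.2 -0.1 -0.6] g 0.0 q7 -1.76
675,196.3,190,180 -> [36.7, -202.4, 6.5] [-0.1, 0.0, -179.6] len 206 rows 26
```

Cap home on lens 3: the top holds at 130.3 mm under 17 N. Next, the cap at (675,196).

Request:
step_arm --increments '[[[1,35,-202,0,0,0,-70],[1,35,-202,0,0,0,-70],[1,35,-202,0,0,0,-70],[1,35,-202,0,0,0,-70],[1,35,-202,0,0,0,-70],[1,35,-202,0,0,0,-70],[1,35,-202,50,0,0,-70],[1,35,-202,95,0,0,-70],[1,35,-202,95,0,0,-70],[1,35,-202,95,0,0,-70]]]' --force 25

```text
t: 38.52
eef_pos: [0.6696, 0.1942, 0.0949]
tool_rot: [-0.002, 0.815, 0.58, -0.005]
contact_force: [0.3, 0.6, 0.5]
gripper_width: 1.002
grasp_force: 0.0
```

```bash
python3 plan.py 674.7,196.3,4,70; python3 - <<'E'
from seg import *
c=cam('top');print('capT',*blobs(c,(18,100,60),(28,255,255),(120,120,205,135),100),sep='\n')
E
```

```text
t 38.52 pos [669.6 194.2  94.9] psi 70.86 tilt 0.66 w 1.002 F [0.3 0.6 0.5] g 0.0 q7 -1.0
674.7,196.3,4,70 -> [4.3, 5.0, 90.8] [-0.5, 0.4, 0.9] len 91 rows 3
capT
([235.4, 157.73], [225, 148, 22, 20, 350])
([169.86, 236.06], [163, 228, 18, 20, 206])
```

Request:
step_arm --increments '[[[1,3,3,10,0,0,1],[1,3,3,20,0,0,1],[1,3,3,20,0,0,1],[1,3,3,20,0,0,1]]]'

```text
t: 38.9
eef_pos: [0.6772, 0.1976, 0.0813]
tool_rot: [-0.0, 0.822, 0.569, -0.001]
contact_force: [-0.5, 0.2, 0.9]
gripper_width: 0.995
grasp_force: 0.0
```

```bash
python3 plan.py 674.7,196.3,4,70
```

```text
t 38.9 pos [677.2 197.6  81.3] psi 69.37 tilt 0.09 w 0.995 F [-0.5  0.2  0.9] g 0.0 q7 -1.03
674.7,196.3,4,70 -> [-2.0, -1.8, 77.3] [-0.1, 0.1, -0.6] len 77 rows 2
```

Request:
step_arm --increments '[[[1,-2,-1,25,0,0,0],[1,-2,-1,50,0,0,0],[1,-2,-1,65,0,0,0],[1,-2,-1,73,0,0,0],[1,-2,-1,77,0,0,0],[1,-2,-1,77,0,0,0],[1,-2,-1,77,0,0,0]]]'

```text
t: 39.48
eef_pos: [0.6768, 0.1967, 0.0064]
tool_rot: [0.0, 0.822, 0.57, 0.001]
contact_force: [0.1, -0.3, 0.9]
gripper_width: 1.0
grasp_force: 0.0
```

Request:
step_arm --increments '[[[-1,0,0,0,0,0,0],[-1,0,0,0,0,0,0],[-1,0,0,0,0,0,0],[-1,0,0,0,0,0,0],[-1,0,0,0,0,0,0],[-1,0,0,0,0,0,0]]]'

```text
t: 39.98
eef_pos: [0.6767, 0.1966, 0.0069]
tool_rot: [0.0, 0.822, 0.569, 0.001]
contact_force: [-1.5, 0.1, 5.0]
gripper_width: 0.667
grasp_force: 25.9
```

Request:
step_arm --increments '[[[1,0,0,0,0,0,0],[1,0,0,0,0,0,0],[1,0,0,0,0,0,0],[1,0,0,0,0,0,7],[1,0,0,0,0,0,14],[1,0,0,0,0,0,21],[1,0,0,0,0,0,28],[1,0,0,0,0,0,35],[1,0,0,0,0,0,42],[1,0,0,0,0,0,49]]]'

```text
t: 40.82
eef_pos: [0.676, 0.1962, 0.0052]
tool_rot: [-0.0, 0.985, 0.175, -0.0]
contact_force: [-0.3, 0.3, 0.6]
gripper_width: 1.001
grasp_force: 0.0
```

Request:
step_arm --increments '[[[1,0,0,0,0,0,7],[1,0,0,0,0,0,14],[1,0,0,0,0,0,20],[1,0,0,0,0,0,20],[1,0,0,0,0,0,20]]]'

```text
t: 41.23
eef_pos: [0.676, 0.1965, 0.0053]
tool_rot: [0.0, 1.0, 0.006, 0.0]
contact_force: [-0.6, -0.6, -0.0]
gripper_width: 0.996
grasp_force: 0.0
```

```bash
python3 plan.py 675,196.3,3,0.4
```

```text
t 41.23 pos [676.  196.5   5.3] psi 0.65 tilt 0.02 w 0.996 F [-0.6 -0.6 -0. ] g 0.0 q7 -2.07
675,196.3,3,0.4 -> [-1.0, 0.1, 2.3] [0.0, -0.0, 0.3] len 2 rows 1
```

Request:
step_arm --increments '[[[1,0.5,0,2.5,0,0,0],[-1,0.5,0,2.5,0,0,0],[-1,0.5,0,2.5,0,0,0],[-1,0.5,0,2.5,0,0,0],[-1,0.5,0,2.5,0,0,0],[-1,0.5,0,2.5,0,0,0],[-1,0.5,0,2.5,0,0,0]]]' --force 40

```text
t: 41.82
eef_pos: [0.6768, 0.1962, 0.0032]
tool_rot: [-0.0, 1.0, 0.004, 0.0]
contact_force: [-1.8, -0.9, 3.5]
gripper_width: 0.664
grasp_force: 42.9
```

Request:
step_arm --increments '[[[-1,0,0,-10,0,0,0],[-1,0,0,-40,0,0,0],[-1,0,0,-80,0,0,0],[-1,0,0,-120,0,0,0],[-1,0,0,-160,0,0,0],[-1,0,0,-180,0,0,0],[-1,0,0,-180,0,0,0],[-1,0,0,-180,0,0,0]]]'

```text
t: 42.48
eef_pos: [0.6771, 0.1965, 0.1847]
tool_rot: [-0.0, 1.0, 0.004, 0.001]
contact_force: [0.3, 0.2, -1.8]
gripper_width: 0.665
grasp_force: 43.1
```

```bash
python3 plan.py 541,-7,182,0.3
```

```text
t 42.48 pos [677.1 196.5 184.7] psi 0.45 tilt 0.17 w 0.665 F [ 0.3  0.2 -1.8] g 43.1 q7 -2.03
541,-7,182,0.3 -> [-137.7, 202.4, 2.1] [-0.1, -0.2, 0.2] len 245 rows 6
```

Request:
step_arm --increments '[[[-1,-26,39,0,0,0,0],[-1,-52,77,0,0,0,0],[-1,-76,113,0,0,0,0],[-1,-98,146,0,0,0,0],[-1,-116,173,0,0,0,0],[-1,-130,193,0,0,0,0],[-1,-136,202,0,0,0,0],[-1,-136,202,0,0,0,0],[-1,-136,202,0,0,0,0]]]'

```text
t: 43.23
eef_pos: [0.542, -0.0061, 0.1821]
tool_rot: [-0.0, 1.0, 0.004, -0.0]
contact_force: [0.8, 0.7, -0.5]
gripper_width: 0.665
grasp_force: 43.2
```

Request:
step_arm --increments '[[[-1,0,0,10,0,0,0],[-1,0,0,20,0,0,0],[-1,0,0,30,0,0,0],[-1,0,0,40,0,0,0],[-1,0,0,46,0,0,0],[-1,0,0,48,0,0,0],[-1,0,0,48,0,0,0],[-1,0,0,48,0,0,0]]]'

```text
t: 43.9
eef_pos: [0.5423, -0.0067, 0.1349]
tool_rot: [-0.0, 1.0, 0.004, 0.0]
contact_force: [-0.3, 0.5, -1.5]
gripper_width: 0.671
grasp_force: 43.2
```

```bash
python3 plan.py 541,-7,120,0.3
```

```text
t 43.9 pos [542.3  -6.7 134.9] psi 0.45 tilt 0.01 w 0.671 F [-0.3  0.5 -1.5] g 43.2 q7 -1.75
541,-7,120,0.3 -> [-1.3, 0.3, 14.9] [-0.0, -0.0, 0.2] len 15 rows 1
```

Request:
step_arm --increments '[[[-1,-1,0,1,0,0,0],[-1,-1,0,3,0,0,0],[-1,-1,0,6,0,0,0],[-1,-1,0,9,0,0,0],[-1,-1,0,12,0,0,0],[-1,-1,0,15,0,0,0],[-1,-1,0,15,0,0,0]]]'

```text
t: 44.48
eef_pos: [0.541, -0.0069, 0.1192]
tool_rot: [0.0, 1.0, 0.004, -0.0]
contact_force: [-0.3, -0.6, -0.9]
gripper_width: 0.665
grasp_force: 43.2
```

Request:
step_arm --increments '[[[-1,0,0,1,0,0,0],[-1,0,0,2,0,0,0],[-1,0,0,3,0,0,0],[-1,0,0,4,0,0,0],[-1,0,0,5,0,0,0],[-1,0,0,5,0,0,0]]]'

```text
t: 44.98
eef_pos: [0.5418, -0.0068, 0.1152]
tool_rot: [-0.0, 1.0, 0.004, 0.001]
contact_force: [1.9, -0.9, 0.5]
gripper_width: 0.669
grasp_force: 43.3
```

Over the collar. Now seat it gently in the grip, release, then press from above.

Request:
step_arm --increments '[[[-1,0,0,1,0,0,0],[-1,0,0,2,0,0,0],[-1,0,0,3,0,0,0],[-1,0,0,3,0,0,0]]]'

```text
t: 45.32
eef_pos: [0.5419, -0.0069, 0.1124]
tool_rot: [0.0, 1.0, 0.004, 0.001]
contact_force: [2.4, -1.0, 1.1]
gripper_width: 0.664
grasp_force: 43.4
```

Request:
step_arm --increments '[[[1,0,0,0,0,0,0],[1,0,0,0,0,0,0],[1,0,0,0,0,0,0],[1,0,0,0,0,0,0],[1,0,0,-25,0,0,0],[1,0,0,-50,0,0,0],[-1,0,0,-55,0,0,0],[-1,0,0,-55,0,0,0],[-1,0,0,-55,0,0,0],[-1,0,0,-55,0,0,0]]]'

```text
t: 46.15
eef_pos: [0.5402, -0.0069, 0.1656]
tool_rot: [0.0, 1.0, 0.004, -0.001]
contact_force: [-0.2, 0.2, -0.2]
gripper_width: 0.455
grasp_force: 0.0
```

Request:
step_arm --increments '[[[-1,0,0,0,0,0,0],[-1,0,0,0,0,0,0],[-1,0,0,10,0,0,0],[-1,0,0,18,0,0,0],[-1,0,0,23,0,0,0],[-1,0,0,25,0,0,0],[-1,0,0,26,0,0,0],[-1,0,0,26,0,0,0]]]'

```text
t: 46.82
eef_pos: [0.541, -0.0068, 0.1404]
tool_rot: [0.0, 1.0, 0.004, -0.0]
contact_force: [0.6, 0.3, 0.0]
gripper_width: 0.003
grasp_force: 0.0
```

```bash
python3 plan.py 541,-7,130,0.3
```

```text
t 46.82 pos [541.   -6.8 140.4] psi 0.45 tilt 0.04 w 0.003 F [0.6 0.3 0. ] g 0.0 q7 -1.75
541,-7,130,0.3 -> [0.0, 0.2, 10.4] [0.0, 0.0, 0.2] len 10 rows 1
```

Request:
step_arm --increments '[[[-1,0,0,1,0,0,0],[-1,0,0,2,0,0,0],[-1,0,0,3,0,0,0],[-1,0,0,4,0,0,0],[-1,0,0,5,0,0,0],[-1,0,0,6,0,0,0],[-1,0,0,6,0,0,0]]]'

```text
t: 47.4
eef_pos: [0.541, -0.0068, 0.1346]
tool_rot: [0.0, 1.0, 0.004, -0.0]
contact_force: [-0.2, -0.8, 0.6]
gripper_width: 0.004
grasp_force: 0.0
```

Request:
step_arm --increments '[[[-1,0,0,1,0,0,0],[-1,0,0,2,0,0,0],[-1,0,0,3,0,0,0],[-1,0,0,4,0,0,0],[-1,0,0,4,0,0,0]]]'

```text
t: 47.82
eef_pos: [0.5413, -0.0068, 0.1311]
tool_rot: [0.0, 1.0, 0.004, 0.0]
contact_force: [-0.3, 0.3, 1.0]
gripper_width: -0.001
grasp_force: 0.5
```

Request:
step_arm --increments '[[[-1,0,0,0.5,0,0,0],[-1,0,0,1,0,0,0],[-1,0,0,1.5,0,0,0],[-1,0,0,1.5,0,0,0]]]'

```text
t: 48.15
eef_pos: [0.5414, -0.0068, 0.1301]
tool_rot: [0.0, 1.0, 0.004, 0.0]
contact_force: [-2.4, 0.5, 9.0]
gripper_width: -0.003
grasp_force: 4.4
```

Request:
step_arm --increments '[[[-1,0,0,0.5,0,0,0],[-1,0,0,1,0,0,0],[-1,0,0,1.5,0,0,0],[-1,0,0,1.5,0,0,0]]]'

```text
t: 48.48
eef_pos: [0.542, -0.0067, 0.1301]
tool_rot: [0.0, 1.0, 0.004, 0.001]
contact_force: [-6.1, -0.3, 20.4]
gripper_width: -0.003
grasp_force: 10.4
```

Request:
step_arm --increments '[[[-1,0,0,-20,0,0,0],[-1,0,0,-50,0,0,0],[-1,0,0,-70,0,0,0],[1,0,0,-70,0,0,0],[1,0,0,-70,0,0,0],[1,0,0,-70,0,0,0]]]' --force 25

```text
t: 48.98
eef_pos: [0.5406, -0.0069, 0.1971]
tool_rot: [0.0, 1.0, 0.004, -0.0]
contact_force: [-0.5, 0.1, 0.5]
gripper_width: 0.421
grasp_force: 0.0
```

```bash
python3 plan.py 433.7,181.5,190,70 ; python3 - <<'E'
from seg import *
c=cam('top');s=cam('scene')
for x in blobs(c,(18,100,60),(28,255,255),(120,120,205,135),100): print('T',x,onz(c,x[0],.016).round(4))
for x in blobs(s,(13,100,100),(26,255,255),(325,190,50,50),100): print('S',x,onz(s,x[0],.016).round(4))
E
```

```text
t 48.98 pos [540.6  -6.9 197.1] psi 0.44 tilt 0.05 w 0.421 F [-0.5  0.1  0.5] g 0.0 q7 -1.73
433.7,181.5,190,70 -> [-105.4, -189.2, 7.2] [-0.0, 0.1, -69.6] len 217 rows 10
T ([172.29, 237.44], [163, 228, 20, 20, 317]) [0.4339 0.1801 0.016 ]
S ([344.53, 212.87], [336, 206, 17, 16, 198]) [0.4338 0.1823 0.016 ]
```

Cap still in place. Same routine.

Request:
step_arm --increments '[[[1,-105,-188,0,0,0,-70],[1,-105,-188,0,0,0,-70],[1,-105,-188,0,0,0,-70],[1,-105,-188,0,0,0,-70],[1,-105,-188,0,0,0,-70],[1,-105,-188,0,0,0,-70],[1,-105,-188,40,0,0,-70],[1,-105,-188,80,0,0,-70],[1,-105,-188,100,0,0,-70],[1,-105,-188,100,0,0,-70]]]'

```text
t: 49.92
eef_pos: [0.4308, 0.1787, 0.0928]
tool_rot: [-0.001, 0.815, 0.58, -0.005]
contact_force: [-1.1, -0.2, 0.2]
gripper_width: 1.001
grasp_force: 0.0
```

Request:
step_arm --increments '[[[1,0,0,5,0,0,0],[1,0,0,10,0,0,0],[1,0,0,10,0,0,0],[1,0,0,10,0,0,0]]]'

```text
t: 50.25
eef_pos: [0.4347, 0.1804, 0.0878]
tool_rot: [0.0, 0.818, 0.576, 0.0]
contact_force: [-0.1, 0.3, 0.1]
gripper_width: 0.998
grasp_force: 0.0
```

```bash
python3 plan.py 433.7,181.5,4,70
```

```text
t 50.25 pos [434.7 180.4  87.8] psi 70.33 tilt 0.01 w 0.998 F [-0.1  0.3  0.1] g 0.0 q7 -1.14
433.7,181.5,4,70 -> [0.7, -1.4, 83.8] [0.0, -0.0, 0.3] len 84 rows 3
```

Request:
step_arm --increments '[[[1,0,-1,25,0,0,0],[1,0,-1,50,0,0,0],[1,0,-1,70,0,0,0],[1,0,-1,80,0,0,0],[1,0,-1,83,0,0,0],[1,0,-1,83,0,0,0],[1,0,-1,83,0,0,0]]]'

```text
t: 50.83
eef_pos: [0.4344, 0.1812, 0.0057]
tool_rot: [0.0, 0.817, 0.577, 0.001]
contact_force: [0.5, 0.8, 0.6]
gripper_width: 0.997
grasp_force: 0.0
```

Request:
step_arm --increments '[[[-1,0,0,0,0,0,0],[-1,0,0,0,0,0,0],[-1,0,0,0,0,0,0],[-1,0,0,0,0,0,0],[-1,0,0,0,0,0,0],[-1,0,0,0,0,0,0]]]'

```text
t: 51.33
eef_pos: [0.4345, 0.181, 0.0061]
tool_rot: [0.0, 0.817, 0.577, 0.001]
contact_force: [-1.7, -1.8, 8.8]
gripper_width: 0.674
grasp_force: 24.6
```

Request:
step_arm --increments '[[[1,0,0,0,0,0,0],[1,0,0,0,0,0,0],[1,0,0,0,0,0,0],[1,0,0,0,0,0,7],[1,0,0,0,0,0,14],[1,0,0,0,0,0,21],[1,0,0,0,0,0,28],[1,0,0,0,0,0,35],[1,0,0,0,0,0,42],[1,0,0,0,0,0,49]]]'

```text
t: 52.17
eef_pos: [0.4337, 0.1807, 0.0048]
tool_rot: [-0.0, 0.983, 0.183, -0.0]
contact_force: [0.1, 1.4, 0.5]
gripper_width: 1.003
grasp_force: 0.0
```

Request:
step_arm --increments '[[[1,0,0,0,0,0,7],[1,0,0,0,0,0,14],[1,0,0,0,0,0,20],[1,0,0,0,0,0,20],[1,0,0,0,0,0,20]]]'

```text
t: 52.58
eef_pos: [0.4336, 0.1808, 0.0048]
tool_rot: [0.0, 1.0, 0.014, 0.0]
contact_force: [1.1, -1.3, -0.2]
gripper_width: 0.997
grasp_force: 0.0
```

```bash
python3 plan.py 433.7,181.5,3,0.4
```

```text
t 52.58 pos [433.6 180.8   4.8] psi 1.65 tilt 0.02 w 0.997 F [ 1.1 -1.3 -0.2] g 0.0 q7 -2.16
433.7,181.5,3,0.4 -> [0.1, -0.7, 1.8] [0.0, -0.0, 1.2] len 2 rows 1
```

Request:
step_arm --increments '[[[1,0.5,0,2,0,0,1],[-1,0.5,0,2,0,0,1],[-1,0.5,0,2,0,0,1],[-1,0.5,0,2,0,0,1],[-1,0.5,0,2,0,0,1],[-1,0.5,0,2,0,0,1],[-1,0.5,0,2,0,0,1]]]' --force 40

```text
t: 53.17
eef_pos: [0.4342, 0.1806, 0.0032]
tool_rot: [0.0, 1.0, 0.004, -0.0]
contact_force: [-0.9, -1.2, 6.9]
gripper_width: 0.669
grasp_force: 41.0
```

Request:
step_arm --increments '[[[-1,0,0,-10,0,0,0],[-1,0,0,-40,0,0,0],[-1,0,0,-80,0,0,0],[-1,0,0,-120,0,0,0],[-1,0,0,-160,0,0,0],[-1,0,0,-180,0,0,0],[-1,0,0,-180,0,0,0],[-1,0,0,-180,0,0,0],[-1,0,0,-180,0,0,0]]]'

```text
t: 53.92
eef_pos: [0.4333, 0.1802, 0.182]
tool_rot: [0.0, 1.0, 0.004, -0.001]
contact_force: [-0.5, -0.5, -1.6]
gripper_width: 0.669
grasp_force: 43.3
```

```bash
python3 plan.py 442,-7,182,0.3
```

```text
t 53.92 pos [433.3 180.2 182. ] psi 0.46 tilt 0.09 w 0.669 F [-0.5 -0.5 -1.6] g 43.3 q7 -2.12
442,-7,182,0.3 -> [7.2, 187.2, 0.2] [0.0, 0.1, 0.2] len 187 rows 5
```

Request:
step_arm --increments '[[[-1,1,37,0,0,0,0],[-1,2,74,0,0,0,0],[-1,4,110,0,0,0,0],[-1,5,140,0,0,0,0],[-1,6,165,0,0,0,0],[-1,7,180,0,0,0,0],[-1,7,187,0,0,0,0],[-1,7,187,0,0,0,0],[-1,7,187,0,0,0,0]]]'

```text
t: 54.67
eef_pos: [0.442, -0.0056, 0.1819]
tool_rot: [-0.0, 1.0, 0.004, -0.001]
contact_force: [-0.1, 0.3, -1.0]
gripper_width: 0.667
grasp_force: 43.3
```

Request:
step_arm --increments '[[[-1,0,0,10,0,0,0],[-1,0,0,20,0,0,0],[-1,0,0,30,0,0,0],[-1,0,0,40,0,0,0],[-1,0,0,45,0,0,0],[-1,0,0,47,0,0,0],[-1,0,0,47,0,0,0],[-1,0,0,47,0,0,0]]]'

```text
t: 55.33
eef_pos: [0.4427, -0.0059, 0.1358]
tool_rot: [-0.0, 1.0, 0.004, -0.0]
contact_force: [0.9, 0.5, -0.1]
gripper_width: 0.67
grasp_force: 43.3
```

```bash
python3 plan.py 441.7,-7,120,0.3
```

```text
t 55.33 pos [442.7  -5.9 135.8] psi 0.48 tilt 0.0 w 0.67 F [ 0.9  0.5 -0.1] g 43.3 q7 -1.68
441.7,-7,120,0.3 -> [-1.1, 1.1, 15.8] [-0.0, 0.0, 0.2] len 16 rows 1
```

Request:
step_arm --increments '[[[-1,-1,1,1,0,0,0],[-1,-1,1,3,0,0,0],[-1,-1,1,6,0,0,0],[-1,-1,1,9,0,0,0],[-1,-1,1,12,0,0,0],[-1,-1,1,16,0,0,0],[-1,-1,1,16,0,0,0]]]'

```text
t: 55.92
eef_pos: [0.4417, -0.0072, 0.1192]
tool_rot: [0.0, 1.0, 0.004, -0.0]
contact_force: [0.0, -0.2, -0.6]
gripper_width: 0.667
grasp_force: 43.4
```

Request:
step_arm --increments '[[[-1,0,0,1,0,0,0],[-1,0,0,2,0,0,0],[-1,0,0,3,0,0,0],[-1,0,0,4,0,0,0],[-1,0,0,5,0,0,0],[-1,0,0,5,0,0,0]]]'

```text
t: 56.42
eef_pos: [0.4423, -0.007, 0.1151]
tool_rot: [-0.0, 1.0, 0.004, 0.001]
contact_force: [3.0, 0.8, -0.5]
gripper_width: 0.662
grasp_force: 43.4
```

Request:
step_arm --increments '[[[-1,0,0,1,0,0,0],[-1,0,0,2,0,0,0],[-1,0,0,3,0,0,0],[-1,0,0,3,0,0,0]]]'

```text
t: 56.75
eef_pos: [0.4424, -0.007, 0.1122]
tool_rot: [-0.0, 1.0, 0.004, 0.001]
contact_force: [2.1, 0.4, 1.6]
gripper_width: 0.67
grasp_force: 43.5
```

Request:
step_arm --increments '[[[1,0,0,0,0,0,0],[1,0,0,0,0,0,0],[1,0,0,0,0,0,0],[1,0,0,0,0,0,0],[1,0,0,-25,0,0,0],[1,0,0,-50,0,0,0],[-1,0,0,-55,0,0,0],[-1,0,0,-55,0,0,0],[-1,0,0,-55,0,0,0],[-1,0,0,-55,0,0,0]]]'

```text
t: 57.58
eef_pos: [0.4408, -0.0073, 0.1658]
tool_rot: [0.0, 1.0, 0.004, -0.001]
contact_force: [1.0, 0.3, -0.4]
gripper_width: 0.453
grasp_force: 0.0
```

Request:
step_arm --increments '[[[-1,0,0,0,0,0,0],[-1,0,0,0,0,0,0],[-1,0,0,10,0,0,0],[-1,0,0,18,0,0,0],[-1,0,0,23,0,0,0],[-1,0,0,25,0,0,0],[-1,0,0,26,0,0,0],[-1,0,0,26,0,0,0]]]'

```text
t: 58.25
eef_pos: [0.4416, -0.0072, 0.1406]
tool_rot: [0.0, 1.0, 0.004, -0.0]
contact_force: [0.8, 0.7, 1.2]
gripper_width: 0.005
grasp_force: 0.0
```

Request:
step_arm --increments '[[[-1,0,0,1,0,0,0],[-1,0,0,2,0,0,0],[-1,0,0,3,0,0,0],[-1,0,0,4,0,0,0],[-1,0,0,5,0,0,0],[-1,0,0,6,0,0,0],[-1,0,0,6,0,0,0]]]'

```text
t: 58.83
eef_pos: [0.4416, -0.0072, 0.1346]
tool_rot: [0.0, 1.0, 0.004, -0.0]
contact_force: [0.3, 0.3, 0.6]
gripper_width: -0.003
grasp_force: 0.0
```

Request:
step_arm --increments '[[[-1,0,0,1,0,0,0],[-1,0,0,2,0,0,0],[-1,0,0,3,0,0,0],[-1,0,0,4,0,0,0],[-1,0,0,4,0,0,0]]]'

```text
t: 59.25
eef_pos: [0.4417, -0.0072, 0.1309]
tool_rot: [-0.0, 1.0, 0.004, 0.0]
contact_force: [-0.3, -0.5, -0.4]
gripper_width: -0.0
grasp_force: 0.0
```

Request:
step_arm --increments '[[[-1,0,0,1,0,0,0],[-1,0,0,2,0,0,0],[-1,0,0,3,0,0,0],[-1,0,0,3,0,0,0]]]'

```text
t: 59.58
eef_pos: [0.4427, -0.0072, 0.1301]
tool_rot: [-0.0, 1.0, 0.004, 0.001]
contact_force: [-8.8, -0.4, 28.9]
gripper_width: 0.0
grasp_force: 14.6
```

Request:
step_arm --increments '[[[-1,0,0,-20,0,0,0],[-1,0,0,-60,0,0,0],[-1,0,0,-100,0,0,0],[-1,0,0,-100,0,0,0],[-1,60,180,-100,0,0,0],[-1,60,250,-100,0,0,0],[-1,60,300,-100,0,0,0],[-1,60,300,-100,0,0,0],[-1,60,300,-100,0,0,0]]]'

```text
t: 60.33
eef_pos: [0.4867, -0.2122, 0.2277]
tool_rot: [0.0, 1.0, 0.004, 0.0]
contact_force: [1.3, 0.8, 0.7]
gripper_width: -0.002
grasp_force: 0.0
```

```bash
python3 - <<'E'
from seg import *
c=cam('top','t9');s=cam('scene','s9')
for n,k in(('T',c),('S',s)):
    for x in(.4418,.541,.6405): print(n,'expected cap-top px',proj(k,[[x,-.007,.13]]).round(1).tolist())
g=lambda im:np.clip(255*(im/255.)**0.6,0,255).astype(np.uint8)
a=cv2.resize(g(c['image'][140:260,200:280,::-1]),(400,600),interpolation=cv2.INTER_CUBIC)
b=cv2.resize(g(s['image'][150:270,240:320,::-1]),(400,600),interpolation=cv2.INTER_CUBIC)
cv2.imwrite('pics/fin.png',np.hstack([a,b]))
r=np.hstack([cv2.resize(g(k),(400,310)) for k in(c['image'][205:270,65:149,::-1],s['image'][200:265,360:444,::-1])])
cv2.imwrite('pics/fin2.png',np.vstack([cv2.resize(g(c['image'][:,:,::-1]),(800,600))[150:440],r]))
E
```

```text
T expected cap-top px [[234.8, 231.3]]
T expected cap-top px [[235.2, 194.0]]
T expected cap-top px [[235.6, 157.6]]
S expected cap-top px [[297.0, 169.0]]
S expected cap-top px [[281.3, 188.5]]
S expected cap-top px [[264.4, 209.5]]
```

View pics/fin.png

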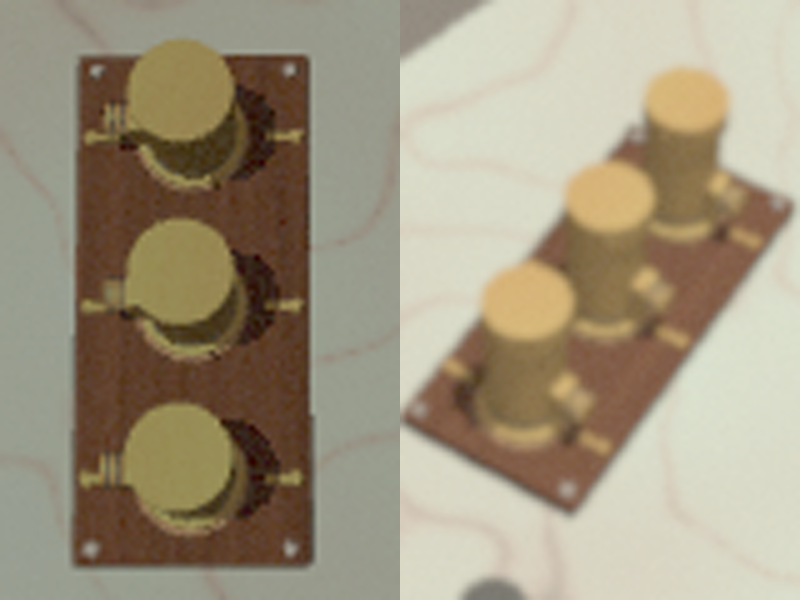

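View pics/fin2.png

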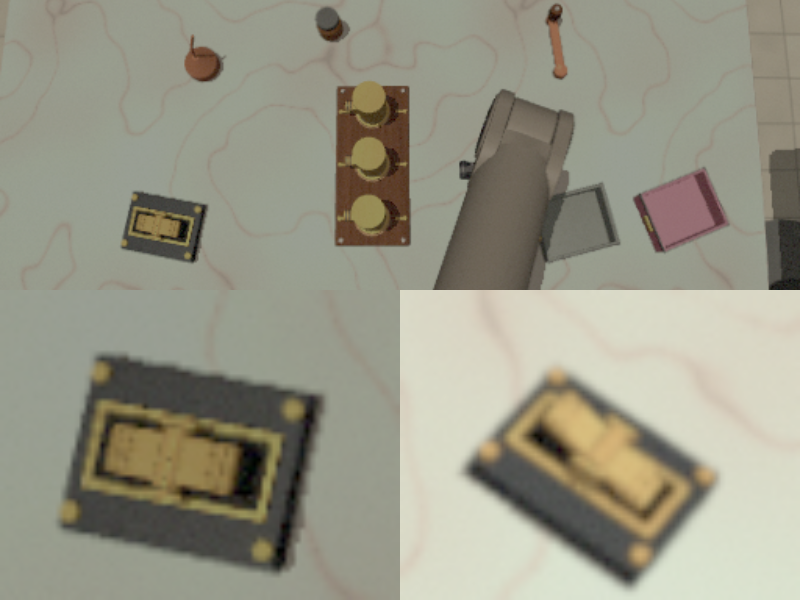

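Everything checks out. The three caps are level with their tops at 130 mm, the knobs face the +y marks, and the rocker's +y end is down. The crank, can and jar haven't moved, and no cap is left over.

Request:
step_arm --increments '[[[-1,0,0,0,0,0,0],[-1,0,0,0,0,0,0],[-1,0,0,0,0,0,0]]]'

```text
t: 60.68
eef_pos: [0.4867, -0.2085, 0.2275]
tool_rot: [-0.0, 1.0, 0.005, -0.0]
contact_force: [0.3, 0.8, -0.0]
gripper_width: 0.002
grasp_force: 0.0
```

```bash
python3 -c "
from station import bot
print(bot.hand_in())"
```

```text
the job is handed in; nothing more can be done
None
```

I handed the job in at about 61 s, and no verdict came back: the rocker points to the left machine, all three lenses stand on their own pads with knobs facing the left marks, every cap is pressed home and level, and no cap was left over for the box.

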